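# Fetch the rear template from a crowded hook

## Task

The straight template for the door handle hangs at the back of the crowded hook, behind two others. Move the two front templates to the spare hook so that both hang freely there, and only then take the straight one off and stand it upright in the slotted block, fully down in the slot. Do not drop any template, and leave the other things on the bench where they are.

Things in the scene. Friction and masses are not known exactly. Their poses are not given: they have to be found in the camera images.
- full_hook: Fixed steel hook stand, left or right; three templates hang on it, eyes at x about -36, 0, +36 mm. Origin under the centre of its base (170 x 90 x 10 mm), z up, +x from the hook's free tip to its post. Level flat bar along x at y = 0, 10 mm wide, 8 high, top at z = 180 mm, from the tip (x = -71) to the post (x = +65; 18 wide, 180 high). Shape of the tip: see full_hook_tip.
- spare_hook: The other, equal hook stand, empty at the start, on the other side; same sizes and axes as full_hook, bar top at z = 180 mm from its tip at x = -71 mm to its post at x = +65 mm. Two templates fit along the bar with room for fingers, say at x = +30 and -12 mm.
- full_hook_tip (a point): Top of the full hook's free end, where the last 6 mm of the bar turn up 10 mm (to z = 190 mm). To come off or go on, an eye must be 10 to 22 mm above its hanging height while it slides past this tip.
- spare_hook_tip (a point): Top of the spare hook's free end, upturned by the same 10 mm, at x = -68, z = 190 mm on the stand.
- disc_template_eye (a point): Front template (either of the first two places) ending below in a disc 60 mm across under a 24 mm neck. Aluminium plate 8 mm thick (x), 124 tall (z), mass about 0.1 kg. Head: 48 wide (y), 58 tall, straight sides to grip, pierced by the eye, a hole 24 wide, 30 tall. Point: centre of the eye, 29 below the plate's top, 95 above its bottom; 165 above the bench when hung.
- tee_template_eye (a point): Front template (either of the first two places) ending below in a T foot 70 mm wide, 24 tall, under a 24 mm neck. Aluminium plate 8 mm thick (x), 124 tall (z), mass about 0.1 kg. Head: 48 wide (y), 58 tall, straight sides to grip, pierced by the eye, a hole 24 wide, 30 tall. Point: centre of the eye, 29 below the plate's top, 95 above its bottom; 165 above the bench when hung.
- straight_template_eye (a point): Rear template, next to the post: plain rectangle, 48 mm wide all the way down. Aluminium plate 8 mm thick (x), 124 tall (z), mass about 0.1 kg. Head: 48 wide (y), 58 tall, straight sides to grip, pierced by the eye, a hole 24 wide, 30 tall. Point: centre of the eye, 29 below the plate's top, 95 above its bottom; 165 above the bench when hung.
- straight_template_foot (a point): Middle of the bottom edge of the straight template, 95 mm below the centre of its eye.
- slot_stand: Dark steel slotted block, fixed to the bench between the two hooks, 75 x 90 mm, 42 mm high. Origin under its centre, z up. In its top is one slot, centred, 15 mm wide along x and 58 mm long along y, with its floor at z = 12 mm (30 mm deep), so a plate in it may lean a little. The straight template stands in it on its bottom edge, its width along the slot.
- disc_template: The disc template's body; origin at the middle of the eye's top edge, 15 mm above the centre of the eye.
- tee_template: The T template's body; origin at the middle of the eye's top edge, 15 mm above the centre of the eye.
- funnel: Bystander: red plastic funnel upside down on the bench, 100 mm across, 110 mm tall; origin under its centre.
- door_handle: Bystander: steel lever door handle on its plate, 45 x 160 mm, 57 mm high; origin under its centre.
- end_cap: Bystander: white PVC end cap, 52 mm across, 38 mm tall, in the pull-out tray on the left; origin under its centre.
- bracket_hinge: Bystander: open aluminium hinge 128 x 35 mm, 10 mm thick, lying in the tray; origin under its centre.
Not all that is in view belongs to the job. Leave any red look-alike of the tee_template alone. Leave any pink look-alike of the part that bears straight_template_eye alone.

How it is judged:
By the outcome, as a careful person would: the job done as asked, in the order asked, and still so for the second after the job is handed in, with the robot touching nothing.
It also fails if it takes over 67 s, if anything falls off the work surface, if the arm or the gripper's body presses on something with over 40 N, if the wrist force passes 120 N, or if a joint passes its speed limit or range.

## Robot

A 6-joint arm with a two-finger parallel gripper is mounted at the origin on the work surface. World frame = base frame: x ahead of the robot, y to its left, z up, the work surface at z = 0. Lengths are in mm, angles in degrees, forces in N, time in s.
With the tool pointing down it reaches from about 300 to 850 mm from the base axis. Payload 4.2 kg.
Tool frame: the origin (TCP) lies between the finger pads; the fingertips stand 25 mm ahead of it and the grasp point (between the pads) lies 6 mm ahead of it; x points along the fingers, y is the direction in which the jaws open and shut, and the axes are right-handed (so a half turn about x gives the same grasp; the last joint's range is limited). The gripper opens to 91 mm and grips with 3 to 60 N. Pads are 32 mm wide; open, the fingers measure 118 mm over their backs; the gripper's body (76 mm by 178 mm) begins 60 mm behind the grasp point.
Start: joints at [-74.255, 18.312, 89.639, -0, 72.044, -1.146], TCP at [167.068, -550.208, 238.976] pointing down, gripper open.
Joint ranges: [-177.97, 177.97], [-48.28, 115.42], [12.27, 149.76], [-77.06, 257.06], [2.81, 150.46], [-146.56, 146.56]. Speed limits (degrees/s): [147.25, 147.25, 180, 180, 180, 180].

## Interface

Orientations are given as [roll, pitch, yaw] about the fixed x, y, z axes, in that order (R = Rz(yaw) Ry(pitch) Rx(roll)).
In Python, from workcell import env gives the robot as it stands.
- The arm moves only by the tool jog_arm, never from a script. Its argument "plan" is one flat list of numbers, 4 for each row, row after row: the shift along the tool's x, y, z in cm, then the turn about the tool's x in units of 6 degrees (1.0 is 6 degrees). In form: [tx, ty, tz, turn, tx, ty, tz, turn, ...]. A call has 1 to 12 rows; each row shifts and turns the commanded pose from where the row before left it, along the tool's axes as they then stand; what a row does not reach is not made up. A row lasts 1/12 s, in which the tool goes at most 41.7 mm and 7.16 degrees, less where a joint would pass 70% of its speed; a pose out of reach is approached as far as the arm can. A call with a gripper value outside its range is refused whole. "claw" is the finger opening in cm, from 0 to 9.12, set as the call begins (left out, the last holds). The fingers move at their own pace and stop on an object; "newtons" is the grip in N (left out, the last holds). Time passes only in rows, so rows that do not move let the fingers close. It gives the time, the measured TCP pose, the force and the opening at its end, in the units of the state.
- env.state(): the state, without advancing time (a new reading comes with each control period).
- env.grab_frame(name): name is "side" or "top" or "wrist"; returns the picture (480x640x3 uint8, red, green, blue); there is no depth.
- env.calibration(name): a dict with "vertical_fov" (degrees; the focal length in pixels is half the picture's height over the tangent of half this angle, whatever the lens; pixels are square), "cx", "cy" (the principal point, pixels), "k1" (the pictures are not rectified: a ray, as slopes to the right and down, at radius r is drawn at 1 + k1 r^2 times it, then the intrinsics apply), "origin" and "orientation" of the camera in the world; the wrist camera has in their place "T_tool_cam" (4x4, takes a point from camera to tool coordinates, whose origin is the TCP and whose axes are the tool frame's). Camera axes: x right, y down, z forward; pixel columns grow to the right and rows downward; lengths in mm; the calibration is good to about 2 mm. A picture is of the moment at which its call begins: read the wrist's pose just before it. calibration takes no time and is no camera call.
- env.job_done(): hands the job in, once; it reports no verdict.
The state is a dict: "time_s": time; "qpos": joint angles; "qvel": joint speeds; "effort": joint torques, N m; "ee_pos": TCP position; "ee_rot": TCP orientation; "force": force on the tool from outside, world axes, zero at the start; "torque": the same for the moment, N m; "gripper_width": finger opening in mm.
Only numpy, scipy, OpenCV 4.12 (cv2) and the standard library are available. Lean on these libraries where they do the work, as an engineer would, in place of code of your own. Each camera call takes 0.05 s, during which the arm holds its last target.

## Working session

There is one attempt and no reset: what is moved stays moved. The work goes in short steps, Python scripts to look and compute and a tool call to move; the robot and the scene stay as the last step left them, time stands still between calls to the robot, and variables do not carry over. Pictures are saved under pics/ and viewed, and the job is handed in when it is done.

Besides the shell and the picture viewer there is one more tool, called after "Emit:" as name(argument=value, ...), one argument or row to a line, values as JSON. jog_arm: Moves the arm, as the interface text tells. Its arguments: {"type":"object","properties":{"plan":{"type":"array"},"claw":{"type":"number"},"newtons":{"type":"number"}},"required":["plan"]}

```bash
ls; mkdir -p pics; python3 - <<'E'
from workcell import env
import cv2
print(env.state())
for n in ("side","top","wrist"):
    print(n,env.calibration(n))
    cv2.imwrite(f"pics/{n}0.png",env.grab_frame(n)[:,:,::-1])
E
```

```text
pics
{'time_s': 0.0, 'qpos': array([-7.42569517e+01,  1.83545031e+01,  8.97073759e+01, -3.83508774e-05,
        7.20432517e+01, -1.14835963e+00]), 'qvel': array([ 0.03933769,  0.01731585,  0.0036003 ,  0.01858213,  0.00346867,
       -0.08058503]), 'effort': array([-1.48847419e-03, -4.12458837e+01, -2.31976140e+01,  7.23089534e-02,
        4.56528040e-02, -1.41703713e-04]), 'ee_pos': array([ 166.92302805, -549.75533243,  238.08497646]), 'ee_rot': array([-91.12848852,  89.89486927, 105.76293131]), 'force': array([-0.21477022, -0.40721431, -0.7261413 ]), 'torque': array([-0.04750345,  0.01230799,  0.01627988]), 'gripper_width': 91.21078008715821}
side {'vertical_fov': 43.29756128401224, 'cx': 321.29301865026935, 'cy': 238.59976017745043, 'k1': -0.07619824090982139, 'origin': array([-274.58428536,  932.58450411,  953.78741632]), 'orientation': array([-124.12484631,   -1.04154386, -133.9724593 ])}
top {'vertical_fov': 43.863846861277146, 'cx': 320.11131181800494, 'cy': 238.10227558300932, 'k1': -0.15483239539053953, 'origin': array([ 486.83359468,   93.48963367, 1227.93620043]), 'orientation': array([-174.00060413,    0.99539997,  -90.43255372])}
wrist {'vertical_fov': 71.73892362359624, 'cx': 318.6306635740263, 'cy': 241.6700805970365, 'k1': 0.01467404186692687, 'T_tool_cam': array([[-3.14915171e-04, -2.37198994e-01,  9.71461033e-01,
        -1.46246427e+02],
       [ 9.99999016e-01, -1.40238507e-03, -1.82503127e-05,
        -1.40313125e+00],
       [ 1.36669140e-03,  9.71460071e-01,  2.37199203e-01,
        -6.62694973e+01],
       [ 0.00000000e+00,  0.00000000e+00,  0.00000000e+00,
         1.00000000e+00]])}
```

View pics/side0.png

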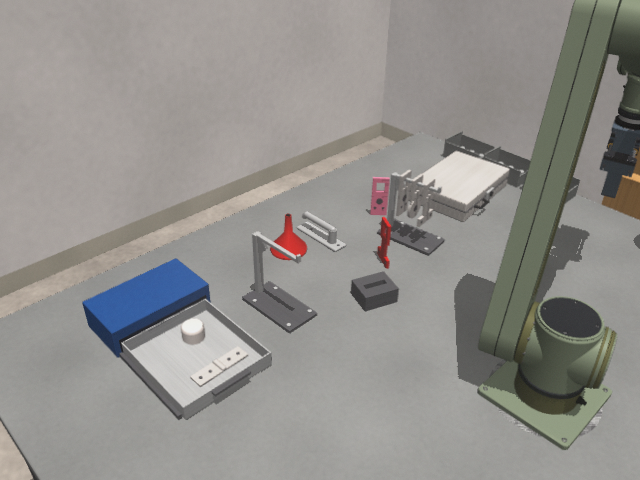

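View pics/top0.png

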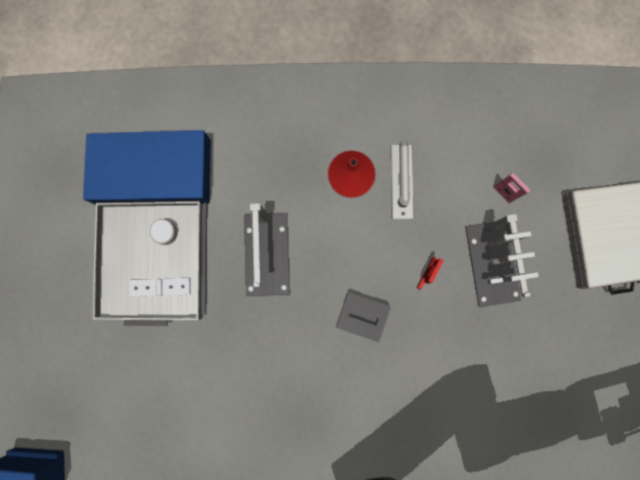

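View pics/wrist0.png

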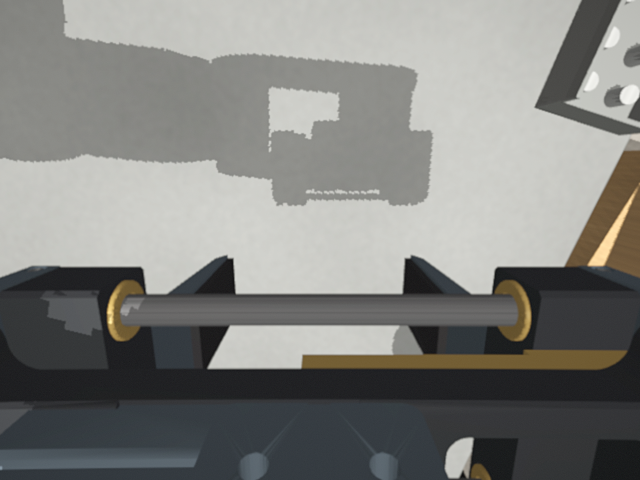

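```bash
cat > h.py <<'E'
import numpy as np, cv2
from scipy.spatial.transform import Rotation as R
from scipy.optimize import least_squares
from workcell import env
def rot(e): return R.from_euler('xyz',e,degrees=True).as_matrix()
def cam(n,st=None):
    c=env.calibration(n); f=240/np.tan(np.radians(c['vertical_fov']/2))
    if 'origin' in c: Rm,t=rot(c['orientation']),np.array(c['origin'])
    else:
        T=np.array(c['T_tool_cam']); Rt=rot(st['ee_rot']); Rm=Rt@T[:3,:3]; t=Rt@T[:3,3]+st['ee_pos']
    return dict(f=f,cx=c['cx'],cy=c['cy'],k=c['k1'],R=Rm,t=t)
def proj(C,P):
    p=(np.atleast_2d(P)-C['t'])@C['R']; s=p[:,:2]/p[:,2:]
    s=s*(1+C['k']*(s**2).sum(1,keepdims=True)); return s*C['f']+[C['cx'],C['cy']]
def ray(C,uv):
    K=np.array([[C['f'],0,C['cx']],[0,C['f'],C['cy']],[0,0,1.]])
    s=cv2.undistortPoints(np.array([[uv]],float),K,np.array([C['k'],0,0,0.]))[0,0]
    d=C['R']@np.array([s[0],s[1],1]); return C['t'],d/np.linalg.norm(d)
def onz(C,uv,z):
    o,d=ray(C,uv); return o+d*(z-o[2])/d[2]
def tri(obs):
    A=0;b=0
    for C,uv in obs:
        o,d=ray(C,uv); M=np.eye(3)-np.outer(d,d); A=A+M; b=b+M@o
    X=np.linalg.solve(A,b); return X,[np.round(proj(C,X)[0]-uv,1) for C,uv in obs]
def crop(src,dst,x,y,w,h,s):
    im=cv2.imread(src)[y:y+h,x:x+w]; cv2.imwrite(dst,cv2.resize(im,None,fx=s,fy=s,interpolation=cv2.INTER_CUBIC))
E
python3 - <<'E'
from h import *
crop('pics/top0.png','pics/t_full.png',450,160,130,150,4)
crop('pics/top0.png','pics/t_spare.png',225,190,200,150,4)
crop('pics/side0.png','pics/s_full.png',350,150,120,120,5)
crop('pics/side0.png','pics/s_spare.png',230,215,180,120,4)
E
```

```text
(no output)
```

View pics/t_full.png

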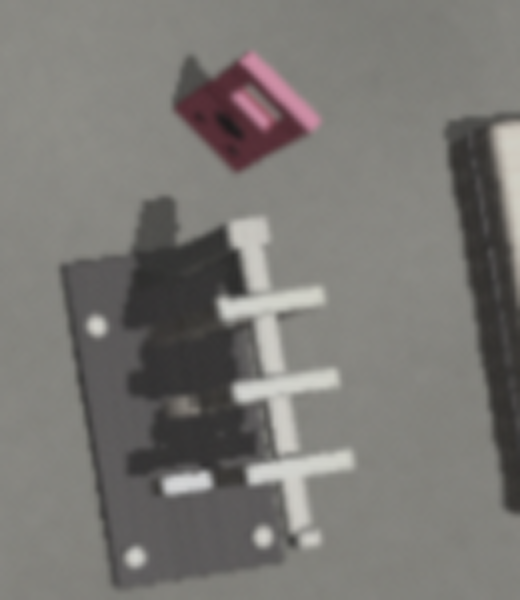

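View pics/t_spare.png

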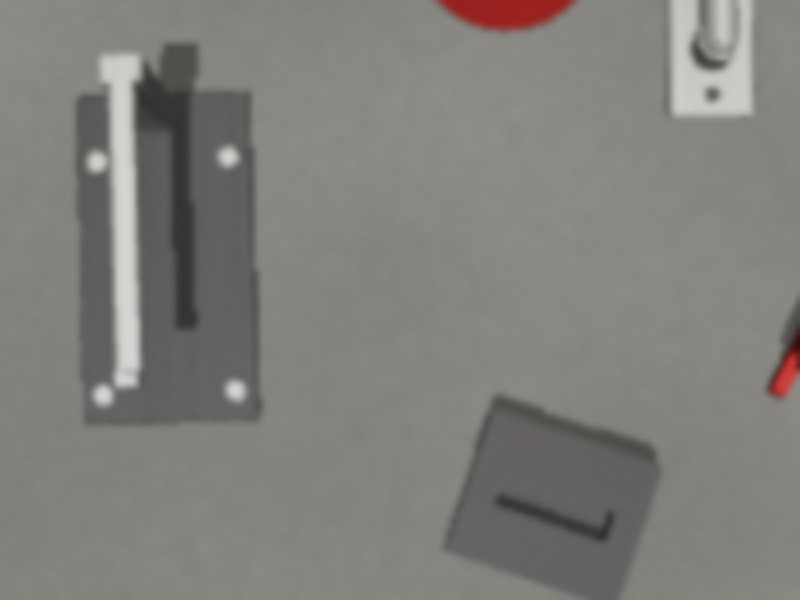

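View pics/s_full.png

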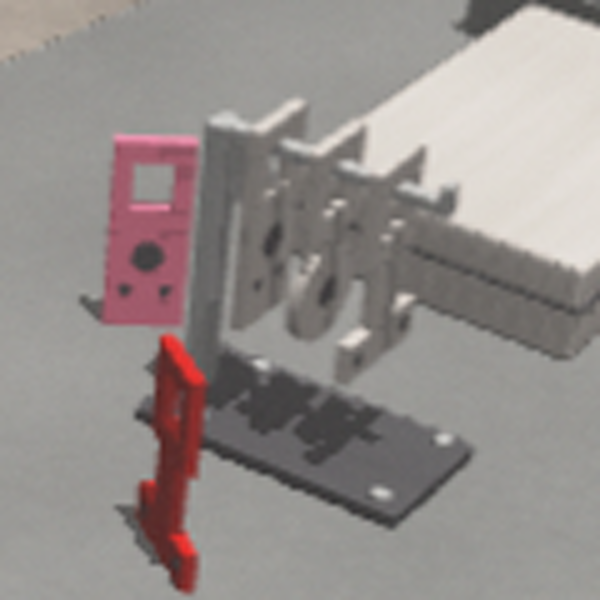

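View pics/s_spare.png

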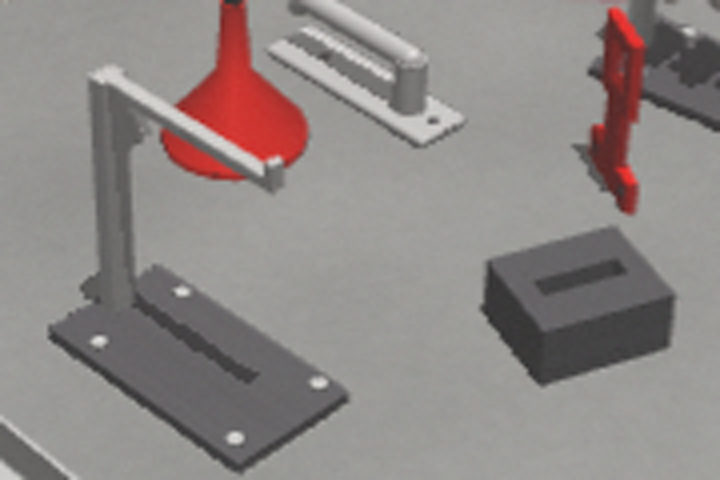

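```bash
python3 - <<'E'
from h import *
T=cam('top');S=cam('side')
for n,a,b in [('ftip',(528.5,294.5),(440,188)),('fpost',(512.2,218),(395,174)),('stip',(256.7,285),(299,255.5)),('spost',(255.2,207),(257.5,234))]:
    X,r=tri([(T,a),(S,b)]); print(n,X.round(1),r, onz(T,a,190 if 'tip' in n else 180).round(1))
for n,a in [('tee',(525,277)),('disc',(521.7,256.5)),('str',(518,235.5))]: print(n,onz(T,a,194).round(1))
for uv in [(84,422),(260,417),(250,92),(78,95)]: print('sbase',onz(T,(uv[0]/4+225,uv[1]/4+190),10).round(1))
for uv in [(62,265),(115,587),(287,562)]: print('fbase',onz(T,(uv[0]/4+450,uv[1]/4+160),10).round(1))
crop('pics/top0.png','pics/t_block.png',325,280,80,70,8)
crop('pics/side0.png','pics/s_block.png',340,265,70,50,10)
E
```

```text
ftip [ 492.4 -257.3  185.3] [array([0.2, 0.2]), array([-0.2,  0. ])] [ 492.8 -255.4  190. ]
fpost [ 628.8 -235.3  180.2] [array([0.7, 0.7]), array([-0.7,  0. ])] [ 630.2 -234.1  180. ]
stip [514.  221.2 189.7] [array([0.5, 0.5]), array([-0.6, -0.1])] [514.8 222.  190. ]
spost [652.8 225.1 179.3] [array([0.7, 0.7]), array([-0.8, -0.2])] [654.  226.3 180. ]
tee [ 523.6 -248.8  194. ]
disc [ 559.7 -244.2  194. ]
str [ 597. -239.  194.]
sbase [498.3 266.3  10. ]
sbase [500.4 176.   10. ]
sbase [667.8 180.7  10. ]
sbase [667.3 270.1  10. ]
fbase [ 636.9 -187.5   10. ]
fbase [ 470.6 -210.2   10. ]
fbase [ 481.8 -301.1   10. ]
```

View pics/t_block.png

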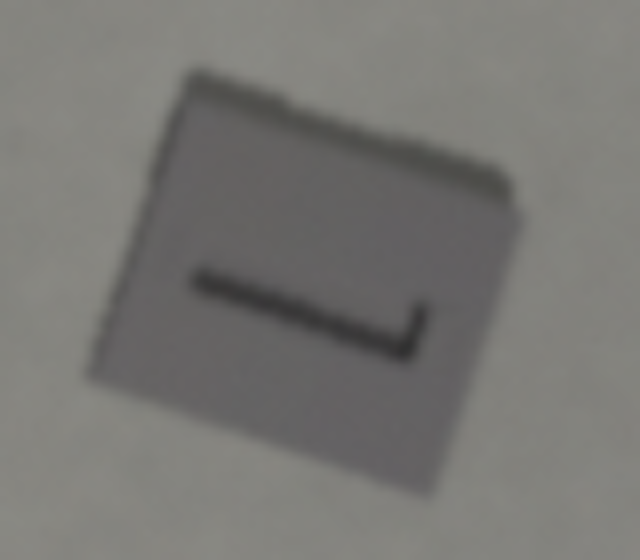

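View pics/s_block.png

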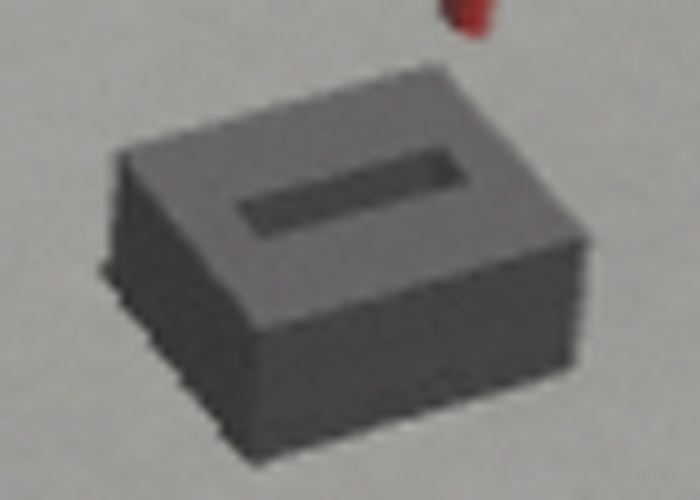

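```bash
cat >> h.py <<'E'
def plan(target,yaw_y,st=None,p0=None,R0=None):
    """tool deltas to get TCP to target w/ tool y axis at world azimuth yaw_y (deg)"""
    st=st or env.state()
    Rt=rot(st['ee_rot']); d=Rt.T@(np.array(target)-st['ee_pos'])
    az=np.degrees(np.arctan2(Rt[1,1],Rt[0,1])); turn=(az-yaw_y+180)%360-180
    print('pos',st['ee_pos'].round(1),'az',round(az,2),'delta cm (tool)',(d/10).round(2),'turn deg',round(turn,2),'units',round(turn/6,3))
E
python3 - <<'E'
from h import *
st=env.state(); print(rot(st['ee_rot']).round(3))
plan([480,-255,300],98)
E
```

```text
[[-0.     0.291 -0.957]
 [ 0.001 -0.957 -0.291]
 [-1.    -0.001 -0.   ]]
pos [ 167.  -549.9  238.3] az -73.11 delta cm (tool) [ -6.14 -19.13 -38.52] turn deg -171.11 units -28.518
```

```bash
cat >> h.py <<'E'
def plan(target,az1,az0=None,p0=None):
    """delta in tool axes after turning; z down = tool x"""
    st=env.state(); Rt=rot(st['ee_rot']); p0=st['ee_pos'] if p0 is None else np.array(p0,float)
    a0=np.degrees(np.arctan2(Rt[1,1],Rt[0,1])) if az0 is None else az0
    turn=(a0-az1+180)%360-180; a=np.radians(az1); d=np.array(target)-p0
    y=d[0]*np.cos(a)+d[1]*np.sin(a); z=d[0]*np.sin(a)-d[1]*np.cos(a)
    print('t',round(st['time_s'],2),'from',p0.round(1),'az',round(a0,2),'| cm x %.2f y %.2f z %.2f'%(-d[2]/10,y/10,z/10),'| turn deg %.2f u %.3f'%(turn,turn/6))
E
python3 - <<'E'
from h import *
plan([520,-250,330],-82)
E
```

```text
t 0.15 from [ 167.  -549.9  238.3] az -73.11 | cm x -9.17 y -24.78 z -39.13 | turn deg 8.89 u 1.482
```

Emit:
jog_arm(
  plan=[-3,-0.5,-0.5,0.74,-3,-1.2,-1.6,0.742,-1.2,-1.8,-2.9,0,-0.5,-1.8,-2.9,0,-0.4,-1.8,-2.9,0,-0.4,-1.8,-2.9,0,-0.4,-1.8,-2.9,0,-0.3,-1.8,-2.9,0,0,-1.8,-2.9,0,0,-1.8,-2.9,0,0,-1.8,-2.9,0,0,-1.8,-2.9,0],
)

```text
time_s: 1.15
ee_pos: [446.5, -308.8, 330.8]
ee_rot: [-21.0, 90.0, 167.0]
force: [0.9, -1.0, -0.4]
gripper_width: 91.0
```

Emit:
jog_arm(
  plan=[0,-1.8,-2.9,0,0,-1.8,-2.9,0,0,-1.5,-2,0,0,0,0,0,0,0,0,0],
)

```text
time_s: 1.57
ee_pos: [516.2, -247.9, 330.3]
ee_rot: [-13.7, 89.9, 174.4]
force: [0.4, -0.4, -0.4]
gripper_width: 91.3
```

```bash
cat > snap.py <<'E'
import sys,pickle
from h import *
n=sys.argv[1]; st=env.state(); im=env.grab_frame('wrist'); cv2.imwrite(f'pics/{n}.png',im[:,:,::-1]); pickle.dump(st,open(f'pics/{n}.pkl','wb'))
print(st['time_s'],st['ee_pos'].round(1),st['ee_rot'].round(2),st['qpos'].round(1),st['force'].round(2),st['gripper_width'])
E
python3 snap.py w1
```

```text
1.5667 [ 516.2 -247.9  330.3] [-13.71  89.92 174.43] [-26.8  15.8  80.3  -0.   84.   55.1] [ 0.38 -0.36 -0.42] 91.3044516001262
```

View pics/w1.png

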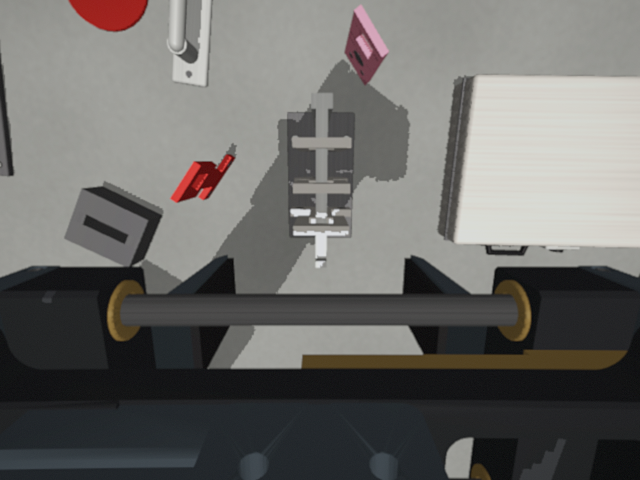

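```bash
python3 - <<'E'
from h import *
crop('pics/w1.png','pics/w1h.png',280,85,80,190,4)
crop('pics/w1.png','pics/w1b.png',55,170,115,105,6)
E
python3 -c "
import cv2;a=cv2.imread('pics/w1h.png');cv2.imwrite('pics/w1h.png',a[:600])"
```

```text
(no output)
```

View pics/w1h.png

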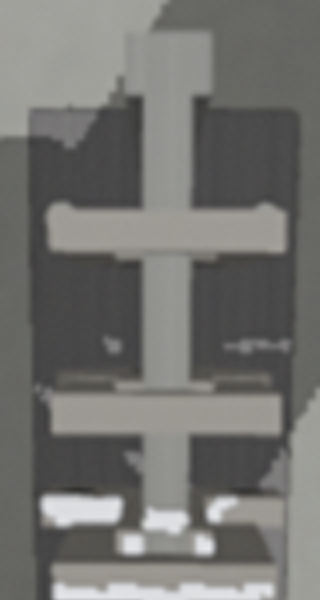

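View pics/w1b.png

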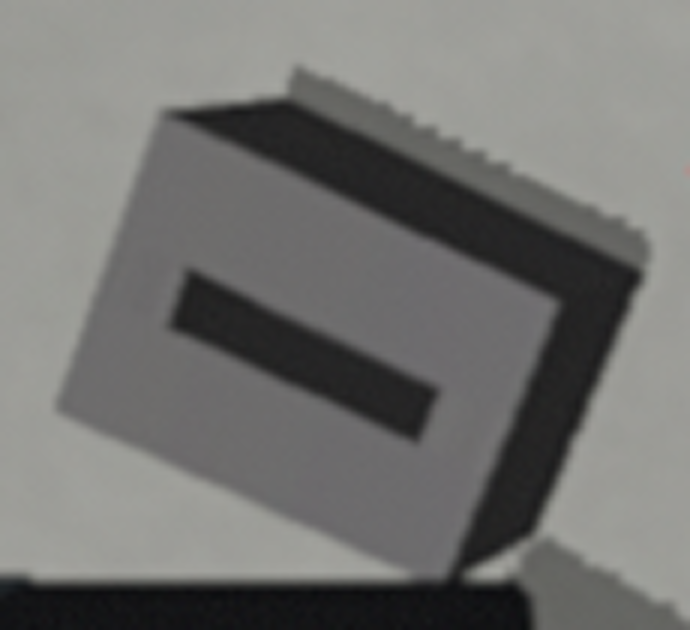

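```bash
python3 - <<'E'
from h import *
import pickle
crop('pics/w1.png','pics/w1h2.png',280,195,80,80,7)
st=pickle.load(open('pics/w1.pkl','rb')); W=cam('wrist',st);T=cam('top');S=cam('side')
f=lambda p:(p[0]/6+55,p[1]/6+170)
c=np.array([onz(W,f(p),42)[:2] for p in [(188,269),(439,389),(418,441),(168,327)]])
print(c.round(1),c.mean(0)); 
for i,j in [(0,1),(3,2),(3,0),(2,1)]: d=c[j]-c[i]; print(np.hypot(*d).round(1),np.degrees(np.arctan2(d[1],d[0])).round(2))
c2=np.array([onz(W,f(p),42)[:2] for p in [(163,112),(560,302),(448,582),(57,410)]]); print(c2.round(1),c2.mean(0))
# tri corners of slot w/ side view
g=lambda p:(p[0]/10+340,p[1]/10+265)
# side slot corners: left-far(240,205) etc
sc=[g((240,205)),g((445,147)),g((468,185)),g((263,240))]
for z in (42,): 
  cs=np.array([onz(S,p,42)[:2] for p in sc]); print('side',cs.round(1),cs.mean(0))
print(tri([(W,tuple(proj(W,[*c.mean(0),42])[0])),(S,tuple(np.mean(sc,0)))]))
h=lambda p:(p[0]/4+280,p[1]/4+85)
for n,p in [('str L',(48,229)),('str R',(287,229)),('disc L',(51,414)),('disc R',(281,414)),('post',(169,62))]:
  print(n,onz(W,h(p),180 if n=='post' else 194).round(1))
E
```

```text
[[469.1  54.7]
 [449.6   0.8]
 [436.9   5.3]
 [455.4  59.3]] [452.73939816  30.05071763]
57.3 -109.88
57.1 -108.91
14.4 -18.67
13.5 -19.71
[[502.8  59.1]
 [473.1 -25.3]
 [404.4  -1.5]
 [432.9  83.9]] [453.32000274  29.05720097]
side [[467.1  50.5]
 [448.3  -3.4]
 [434.6   3.9]
 [454.1  56.3]] [451.01343731  26.81777904]
(array([451.76986313,  28.56921081,  42.85377743]), [array([0.7, 1. ]), array([-0.6, -0.1])])
str L [ 592.5 -213.8  194. ]
str R [ 599.3 -262.   194. ]
disc L [ 555.5 -218.9  194. ]
disc R [ 562.3 -266.9  194. ]
post [ 629.5 -233.5  180. ]
```

View pics/w1h2.png

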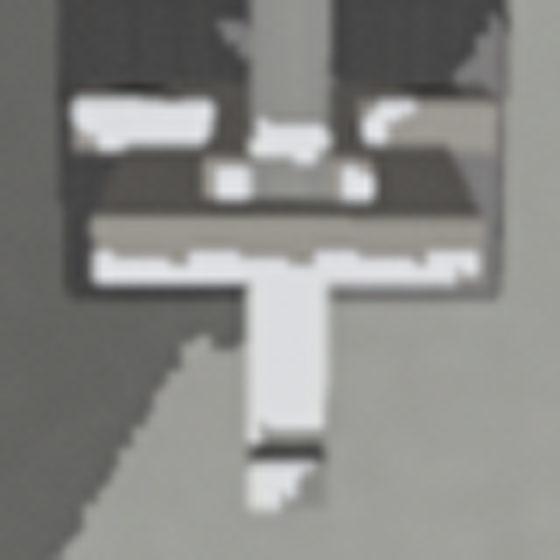

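```bash
python3 - <<'E'
from h import *
import pickle
st=pickle.load(open('pics/w1.pkl','rb')); W=cam('wrist',st);T=cam('top');S=cam('side')
h=lambda p:(p[0]/7+280,p[1]/7+195)
for n,p,z in [('teeL',(90,250),194),('teeR',(482,250),194),('tip',(286,485),190)]:
  print(n,onz(W,h(p),z).round(1))
# heights by wrist+top
g=lambda p:(p[0]/4+280,p[1]/4+85)
print('tee',tri([(W,h((286,250))),(T,(525,277))])); print('disc',tri([(W,g((166,414))),(T,(521.7,256.5))])); print('str',tri([(W,g((167.5,229))),(T,(518,235.5))])); print('tip',tri([(W,h((286,485))),(T,(528.5,294.5)),(S,(440,188))]))
plan([525,-249,330],-82)
E
```

```text
teeL [ 519.5 -223.4  194. ]
teeR [ 526.3 -271.6  194. ]
tip [ 491.4 -252.1  190. ]
tee (array([ 523.54490657, -247.46677828,  197.65496759]), [array([0.1, 0.1]), array([-0.1, -0.1])])
disc (array([ 559.35974166, -242.76973219,  198.34434553]), [array([-0. , -0.1]), array([0., 0.])])
str (array([ 596.14791987, -237.79888107,  197.82290598]), [array([-0. , -0.6]), array([0. , 0.2])])
tip (array([ 491.20512201, -254.20053217,  188.01694267]), [array([ 2.3, -0.2]), array([-1. ,  0.9]), array([-0.4, -0.3])])
t 1.62 from [ 515.5 -248.7  330.5] az -81.95 | cm x 0.05 y 0.16 z -0.94 | turn deg 0.05 u 0.008
```

Emit:
jog_arm(
  plan=[0,-0.05,-0.7,0.008,4,0,0,0,3.7,0,0,0,3,0,0,0,2.5,0,0,0,2,0,0,0,0,0,0,0,0,0,0,0],
)

```text
time_s: 2.28
ee_pos: [521.9, -248.1, 178.6]
ee_rot: [-30.0, 89.9, 157.9]
force: [0.1, -0.2, 0.5]
gripper_width: 91.2
```

```bash
python3 snap.py w2; python3 -c "
from h import *
cv2.imwrite('pics/s2.png',env.grab_frame('side')[:,:,::-1]); crop('pics/s2.png','pics/s2c.png',340,120,150,130,5)
plan([523,-247.5,178],-82)"
```

```text
2.2833 [ 521.9 -248.1  178.6] [-30.01  89.91 157.85] [-26.6  21.1  94.5  -0.   64.5  55.6] [ 0.06 -0.17  0.52] 91.22692677770527
t 2.38 from [ 523.3 -248.4  180.7] az -82.11 | cm x 0.27 y -0.09 z 0.02 | turn deg -0.11 u -0.018
```

View pics/w2.png

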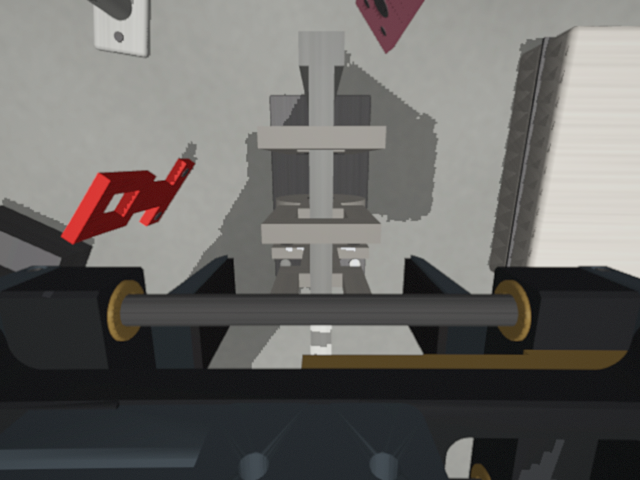

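View pics/s2c.png

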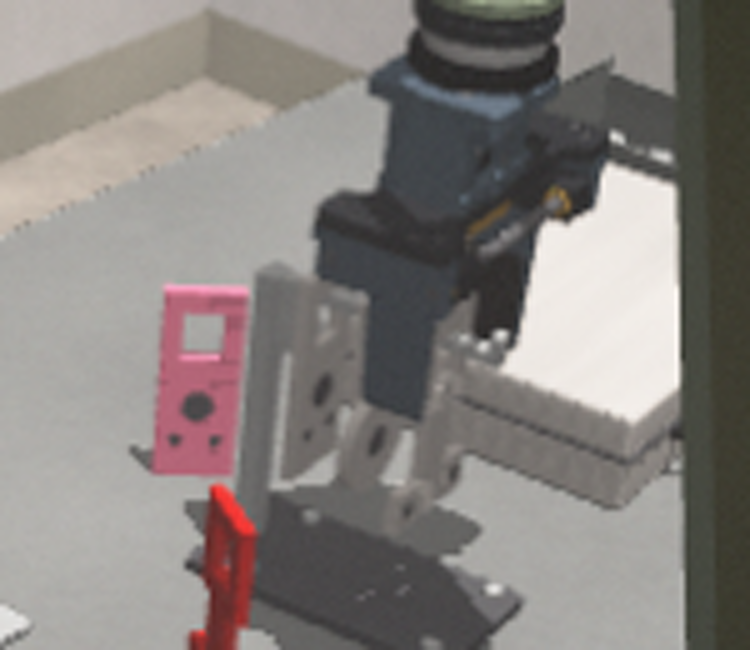

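Emit:
jog_arm(
  plan=[0,0,0,0,0,0,0,0,0,0,0,0,0,0,0,0,0,0,0,0,0,0,0,0],
  claw=3.5,
  newtons=30,
)

```text
time_s: 2.88
ee_pos: [522.6, -247.3, 179.1]
ee_rot: [133.3, 90.0, -38.8]
force: [0.1, 0.4, -0.0]
gripper_width: 54.5
```

Emit:
jog_arm(
  plan=[0,0,0,0,0,0,0,0,0,0,0,0],
)

```text
time_s: 3.13
ee_pos: [522.7, -247.5, 179.0]
ee_rot: [113.3, 90.0, -58.8]
force: [-0.0, -0.9, 1.4]
gripper_width: 47.6
```

Emit:
jog_arm(
  plan=[-0.8,0,0,0,-0.8,0,0,0,0,0,0,0,0,0,0,0],
)

```text
time_s: 3.47
ee_pos: [523.0, -247.5, 195.8]
ee_rot: [146.3, 89.9, -25.8]
force: [-1.4, -0.1, -1.2]
gripper_width: 47.7
```

```bash
python3 -c "
from h import *
for i in range(1):
  st=env.state();print(st['ee_pos'].round(1),st['force'].round(2),st['gripper_width'])
cv2.imwrite('pics/s3.png',env.grab_frame('side')[:,:,::-1]); crop('pics/s3.png','pics/s3c.png',370,150,100,90,7)
"
```

```text
[ 523.  -247.5  195.8] [-1.38 -0.1  -1.24] 47.71506228393371
```

View pics/s3c.png

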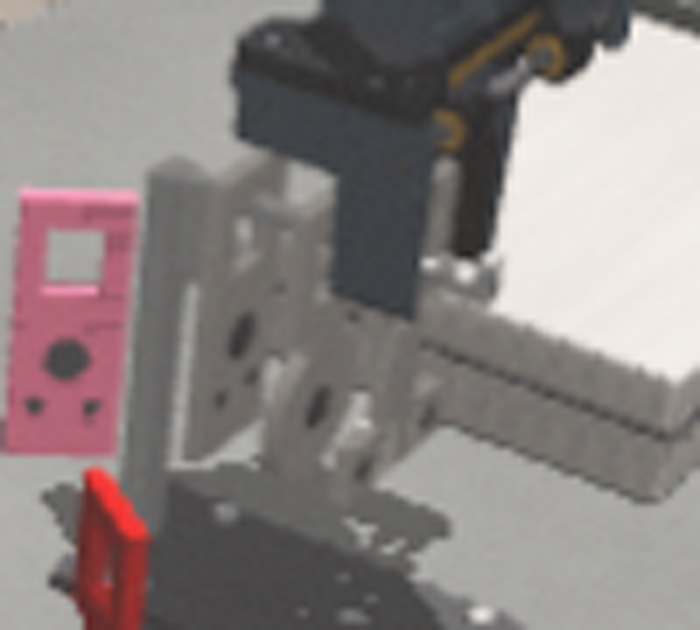

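Emit:
jog_arm(
  plan=[0,0,0.6,0,0,0,1.2,0,0,0,1.2,0,0,0,1.2,0,0,0,1.4,0,0,0,1.4,0,0,0,1,0],
)

```text
time_s: 4.1
ee_pos: [441.0, -258.5, 195.0]
ee_rot: [-16.3, 90.0, 171.6]
force: [0.4, 0.1, -1.9]
gripper_width: 47.7
```

```bash
python3 -c "
from h import *
st=env.state();print(st['ee_pos'].round(1),st['force'].round(2),st['gripper_width'])
plan([435,222,193],-88.5)
plan([452,29,260],-88.5)
cv2.imwrite('pics/s4.png',env.grab_frame('side')[:,:,::-1]); crop('pics/s4.png','pics/s4c.png',370,150,100,90,7)
"
```

```text
[ 441.  -258.5  195. ] [ 0.36  0.1  -1.88] 47.652817535637645
t 4.1 from [ 441.  -258.5  195. ] az -82.09 | cm x 0.20 y -48.05 z -0.65 | turn deg 6.41 u 1.068
t 4.1 from [ 441.  -258.5  195. ] az -82.09 | cm x -6.50 y -28.71 z -1.85 | turn deg 6.41 u 1.068
```

View pics/s4c.png

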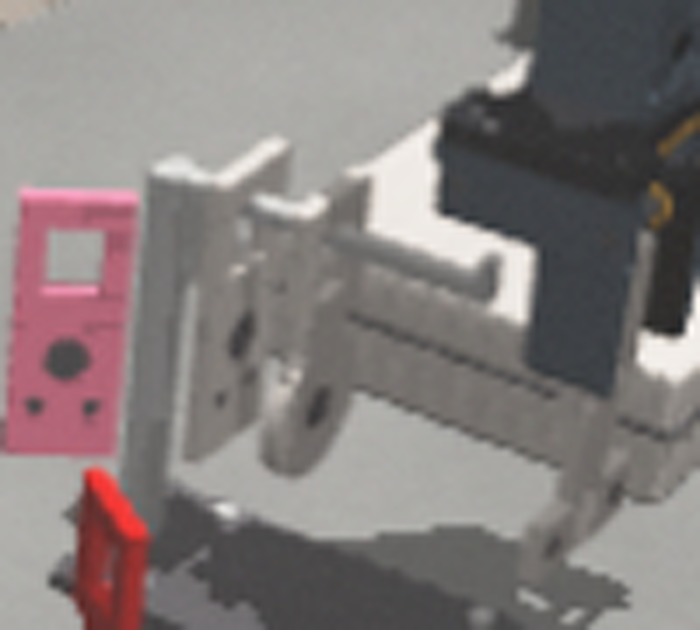

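Emit:
jog_arm(
  plan=[-2,-0.5,0,0.534,-2,-1.5,0,0.534,0,-2.5,-0.05,0,0,-3.3,-0.05,0,0,-3.6,-0.05,0,0,-3.6,-0.05,0,0,-3.6,-0.05,0,0,-3.6,-0.05,0,0,-3.6,-0.05,0,0,-3.6,-0.05,0,0,-3.6,-0.05,0,0,-3.6,-0.05,0],
)

```text
time_s: 5.15
ee_pos: [436.7, 109.1, 235.2]
ee_rot: [-166.4, 89.9, 15.1]
force: [1.6, -0.0, -1.8]
gripper_width: 47.6
```

Emit:
jog_arm(
  plan=[0,-3.6,-0.1,0,0,-3.6,-0.1,0,0,-2.5,0,0,0,-1.2,0,0,0,-0.55,0,0,0,0,0,0,0,0,0,0],
)

```text
time_s: 5.73
ee_pos: [436.0, 221.0, 234.8]
ee_rot: [76.1, 89.9, -102.4]
force: [0.7, -0.2, -1.0]
gripper_width: 47.9
```

```bash
python3 snap.py w3; python3 -c "
from h import *
plan([435,222,195],-88.5)"
```

```text
5.7333 [436.  221.  234.8] [  76.1    89.94 -102.39] [ 25.6  10.7 100.8  -0.   68.5 114.1] [ 0.71 -0.16 -1.05] 47.908662712010255
t 5.78 from [436.  220.7 234.9] az -88.52 | cm x 3.99 y -0.13 z 0.10 | turn deg -0.02 u -0.004
```

View pics/w3.png

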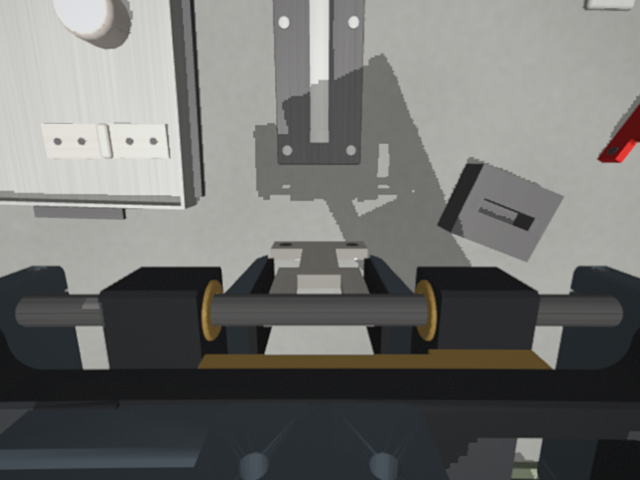

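```bash
python3 - <<'E'
from h import *
crop('pics/w3.png','pics/w3c.png',260,0,120,170,4)
a=cv2.imread('pics/w3c.png');cv2.imwrite('pics/w3c.png',a[80:])
E
```

```text
(no output)
```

View pics/w3c.png

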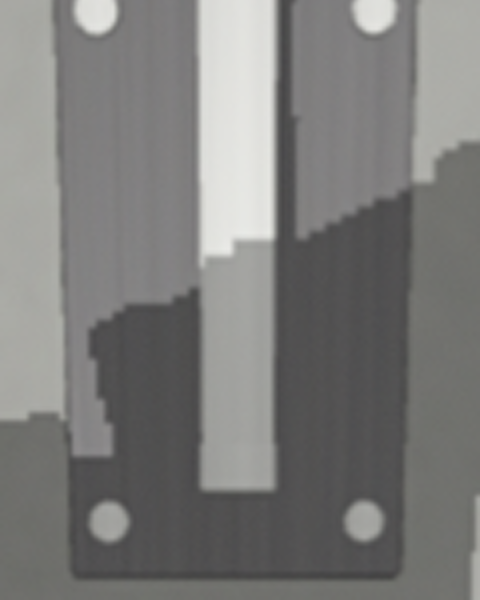

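```bash
python3 - <<'E'
from h import *
import pickle
st=pickle.load(open('pics/w3.pkl','rb')); W=cam('wrist',st)
print(W['t'])
q=lambda p:(p[0]/4+260,(p[1]+80)/4)
for n,p,z in [('tipL',(200,491),190),('tipR',(277,491),190),('tipC',(238.5,491),190),('barfar',(238,-78),180),('base TL',(72,577),10),('base R',(401,577),10)]: print(n,onz(W,q(p),z).round(1))
T=cam('top');S=cam('side')
print(tri([(W,q((238.5,480))),(T,(256.7,285)),(S,(299,255.5))]))
E
```

```text
[501.84325411 224.17748907 381.0570047 ]
tipL [511.2 228.9 190. ]
tipR [511.5 218.3 190. ]
tipC [511.4 223.6 190. ]
barfar [583.3 225.5 180. ]
base TL [496.8 267.8  10. ]
base R [499.  178.4  10. ]
(array([513.29315234, 222.21983237, 190.3742949 ]), [array([ 2.7, -0.9]), array([-0.2,  0.9]), array([-0.7,  0. ])])
```

Emit:
jog_arm(
  plan=[2,-0.04,0,0,1.5,0,0,0,0.5,0,0,0,0,0,-1.5,0,0,0,-2,0,0,0,-1.5,0,0,0,0,0],
)

```text
time_s: 6.37
ee_pos: [489.1, 223.0, 195.4]
ee_rot: [-172.3, 89.8, 9.1]
force: [0.0, -0.5, -1.2]
gripper_width: 47.8
```

```bash
python3 snap.py w4; python3 -c "
from h import *
cv2.imwrite('pics/s5.png',env.grab_frame('side')[:,:,::-1]); crop('pics/s5.png','pics/s5c.png',230,180,120,100,6)
plan([612.5,225.9,195],-88.5)"
```

```text
6.3667 [489.1 223.  195.4] [-172.27   89.81    9.13] [ 2.330e+01  1.670e+01  9.860e+01 -1.000e-01  6.450e+01  1.119e+02] [ 0.04 -0.46 -1.16] 47.75776938612007
t 6.47 from [486.1 222.8 195. ] az -88.55 | cm x 0.00 y 0.02 z -12.65 | turn deg -0.05 u -0.009
```

View pics/s5c.png

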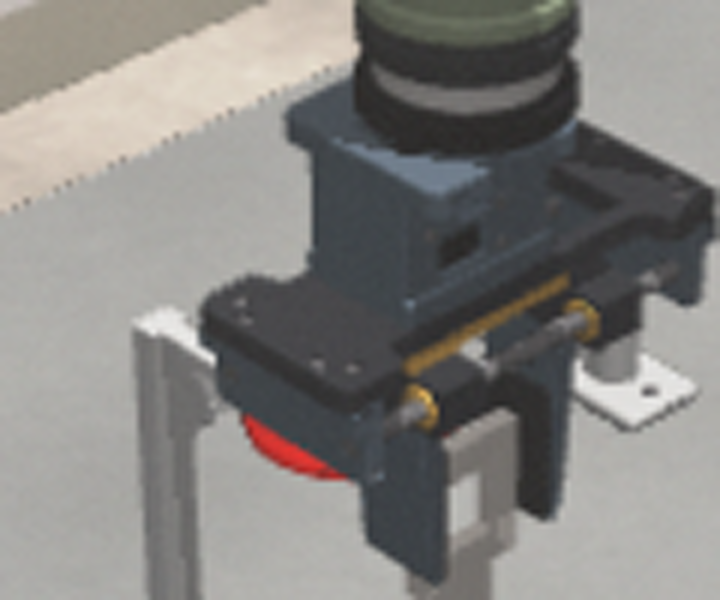

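View pics/w4.png

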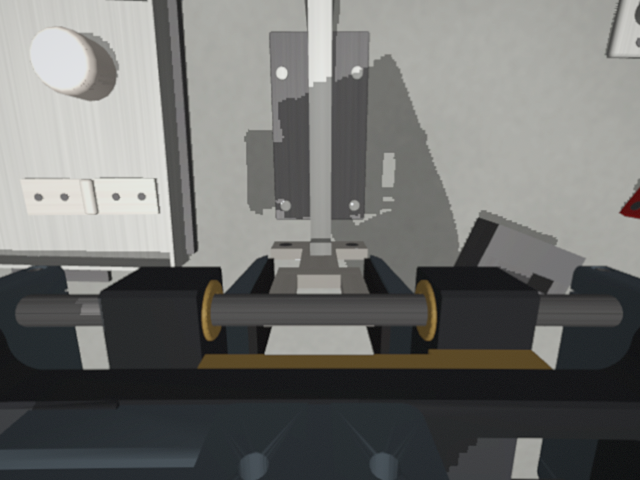

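Emit:
jog_arm(
  plan=[0,0.01,-0.8,0,0,0.01,-1,0,0,0,-1,0,0,0,-1,0,0,0,-1.2,0,0,0,0,0],
)

```text
time_s: 6.97
ee_pos: [538.6, 225.1, 194.8]
ee_rot: [-173.8, 89.9, 7.8]
force: [1.0, -0.7, -1.9]
gripper_width: 47.7
```

Emit:
jog_arm(
  plan=[0,0.02,-1.2,0,0,0.02,-1.4,0,0,0,-1.4,0,0,0,-1.4,0,0,0,-1.2,0,0,0,-0.8,0,0,0,0,0,0,0,0,0],
)

```text
time_s: 7.63
ee_pos: [609.6, 226.4, 194.5]
ee_rot: [13.0, 89.9, -165.4]
force: [-0.5, 0.9, -1.1]
gripper_width: 47.7
```

```bash
python3 snap.py w5; python3 -c "
from h import *
cv2.imwrite('pics/s6.png',env.grab_frame('side')[:,:,::-1]); crop('pics/s6.png','pics/s6c.png',210,170,120,100,6)
plan([612.5,225.9,179],-88.5)"
```

```text
7.6333 [609.6 226.4 194.5] [  13.03   89.92 -165.44] [ 19.4  26.7  82.9   0.   70.5 107.8] [-0.46  0.95 -1.09] 47.749237538751125
t 7.73 from [609.1 226.5 194.8] az -88.45 | cm x 1.58 y 0.06 z -0.33 | turn deg 0.05 u 0.009
```

View pics/s6c.png

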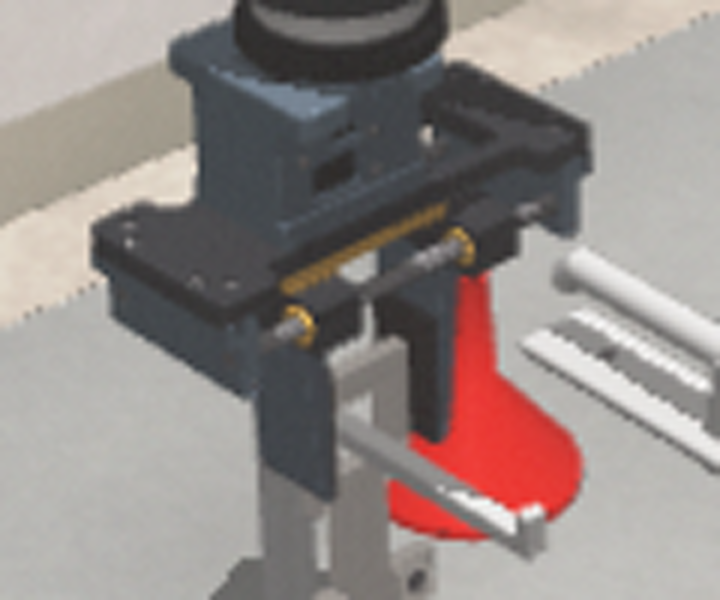

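View pics/w5.png

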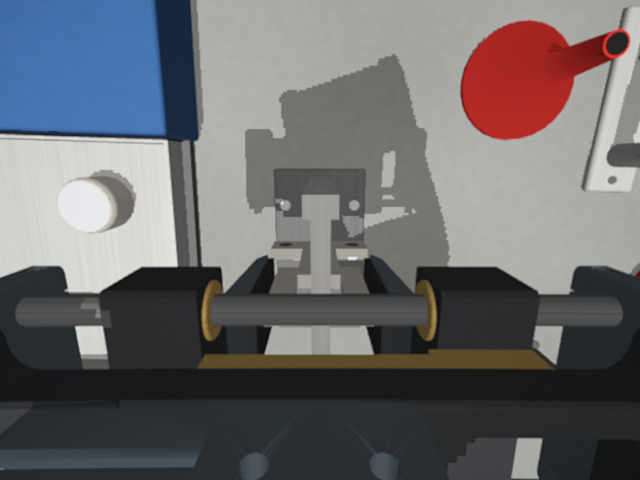

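Emit:
jog_arm(
  plan=[0.5,0.03,-0.2,0,0.5,0,0,0,0.3,0,0,0,0.2,0,0,0,0,0,0,0,0,0,0,0],
)

```text
time_s: 8.23
ee_pos: [611.9, 226.2, 179.8]
ee_rot: [49.6, 90.0, -128.8]
force: [0.5, 0.2, -0.4]
gripper_width: 47.5
```

```bash
python3 -c "
from h import *
st=env.state();print(st['ee_pos'].round(1),st['force'].round(2))
cv2.imwrite('pics/s7.png',env.grab_frame('side')[:,:,::-1]); crop('pics/s7.png','pics/s7c.png',240,200,80,70,9)
st=env.state();print(st['ee_pos'].round(1),st['force'].round(2))
"
```

```text
[611.9 226.2 179.8] [ 0.52  0.17 -0.37]
[612.  226.2 179.9] [-0.22 -0.03 -1.25]
```

View pics/s7c.png

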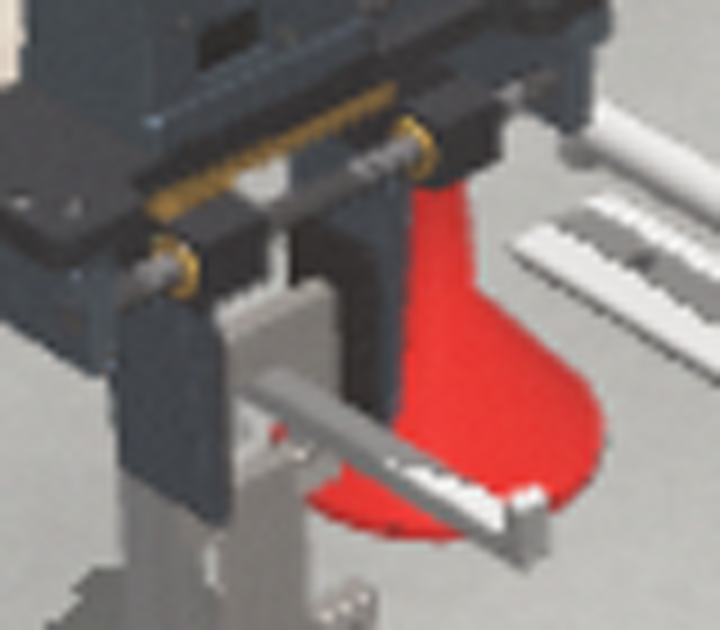

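Emit:
jog_arm(
  plan=[0.1,0,0,0,0,0,0,0],
)

```text
time_s: 8.45
ee_pos: [612.1, 226.3, 179.1]
ee_rot: [-171.8, 90.0, 9.8]
force: [-0.2, -0.3, -0.5]
gripper_width: 47.9
```

Emit:
jog_arm(
  plan=[0,0,0,0,0,0,0,0,0,0,0,0,0,0,0,0,0,0,0,0],
  claw=7.5,
)

```text
time_s: 8.87
ee_pos: [612.0, 226.2, 179.0]
ee_rot: [153.7, 90.0, -24.8]
force: [-0.3, -0.0, -0.1]
gripper_width: 74.8
```

```bash
python3 -c "
from h import *
cv2.imwrite('pics/s8.png',env.grab_frame('side')[:,:,::-1]); crop('pics/s8.png','pics/s8c.png',240,200,80,70,9)
plan([612,226,335],-88.5)
"
```

```text
t 8.92 from [612.  226.2 179. ] az -88.46 | cm x -15.60 y 0.02 z -0.00 | turn deg 0.04 u 0.007
```

View pics/s8c.png

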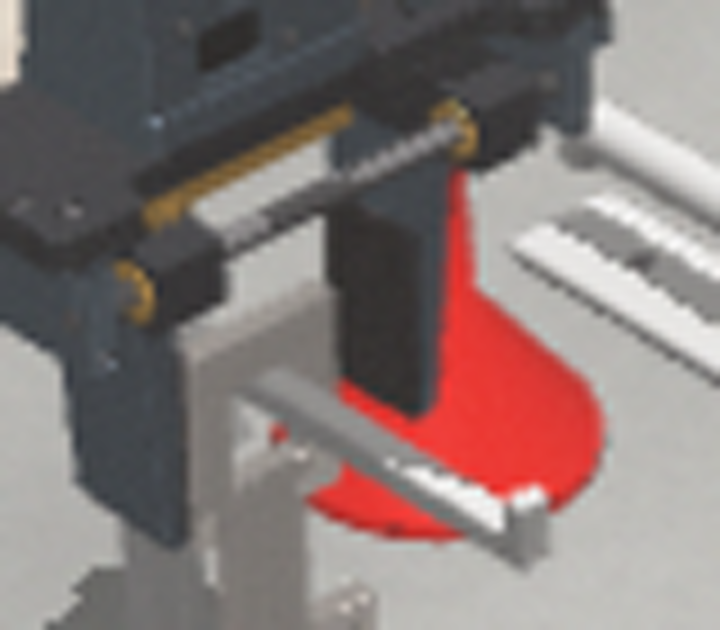

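Emit:
jog_arm(
  plan=[-1.5,0,0,0,-2.5,0,0,0,-2.5,0,0,0,-1.5,0,0,-0.538,0,0,0,-0.539],
)

```text
time_s: 9.33
ee_pos: [613.6, 226.8, 263.5]
ee_rot: [-169.6, 89.5, 18.6]
force: [0.1, -0.2, 0.8]
gripper_width: 74.5
```

```bash
python3 -c "
from h import *
plan([559.2,-243,255],-82)
"
```

```text
t 9.33 from [613.6 226.8 263.5] az -81.84 | cm x 0.85 y 45.77 z 11.93 | turn deg 0.16 u 0.026
```

Emit:
jog_arm(
  plan=[0,2.2,0.6,0,0,3.5,0.9,0,0,3.6,0.95,0,0,3.6,0.95,0,0,3.6,0.95,0,0,3.6,0.95,0,0,3.6,0.95,0,0,3.6,0.95,0,0,3.6,0.95,0,0,3.6,0.95,0,0,3.6,0.95,0,0,3.5,0.9,0],
)

```text
time_s: 10.33
ee_pos: [560.9, -202.8, 259.2]
ee_rot: [137.9, 90.0, -34.1]
force: [0.6, 0.6, -0.4]
gripper_width: 75.0
```

Emit:
jog_arm(
  plan=[0,2.2,0.6,0,0,1,0.2,0,0,0,0,0,0,0,0,0],
)

```text
time_s: 10.67
ee_pos: [558.1, -233.2, 258.8]
ee_rot: [-96.9, 89.9, 91.1]
force: [0.0, 0.3, 0.2]
gripper_width: 75.4
```

```bash
python3 -c "
from h import *
plan([559.2,-243,179],-82)
"; python3 snap.py w6
```

```text
t 10.67 from [ 558.1 -233.2  258.8] az -82.02 | cm x 7.98 y 0.99 z 0.02 | turn deg -0.02 u -0.004
10.6667 [ 558.1 -233.2  258.8] [-96.85  89.94  91.12] [-23.8  20.4  83.6   0.1  76.   58.2] [0.02 0.34 0.19] 75.3914600285853
```

View pics/w6.png

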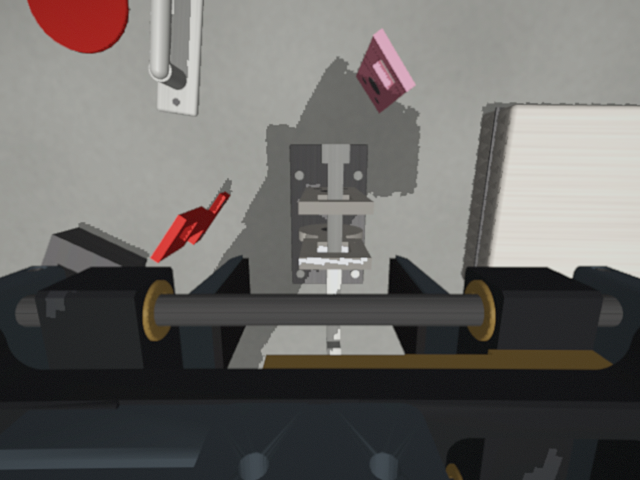

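```bash
python3 -c "
from h import *
import pickle
crop('pics/w6.png','pics/w6c.png',280,180,110,95,7)
W=cam('wrist',pickle.load(open('pics/w6.pkl','rb')))
print(proj(W,[[559.2,-243,194],[555.9,-219.2,194],[596,-238,194]]))
"
```

```text
[[335.68283603 263.22034409]
 [299.55712453 263.21042975]
 [336.55563093 207.61157528]]
```

View pics/w6c.png

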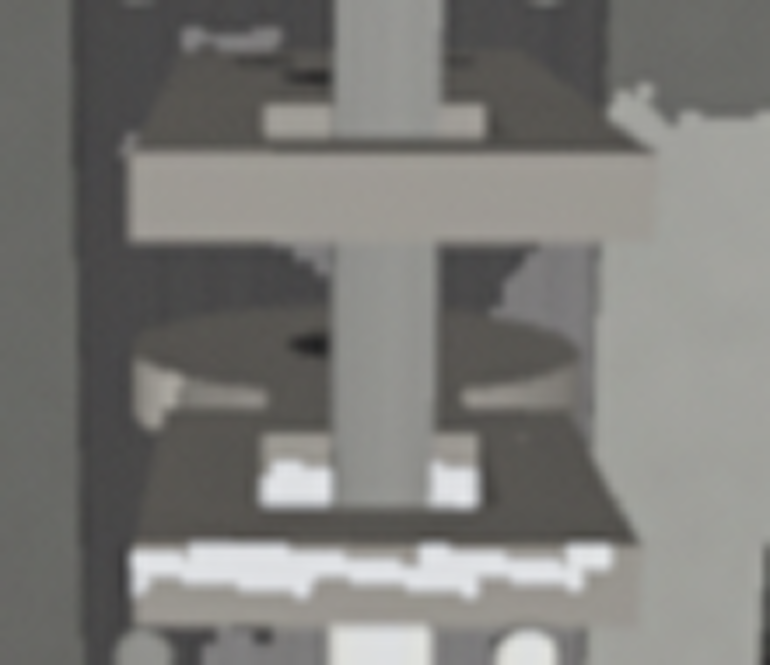

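Emit:
jog_arm(
  plan=[0,0.93,0,0,2.5,0,0,0,2.5,0,0,0,2,0,0,0,0.95,0,0,0,0,0,0,0],
)

```text
time_s: 11.22
ee_pos: [558.5, -241.7, 177.1]
ee_rot: [-31.9, 89.7, 156.1]
force: [-0.6, -1.1, 0.3]
gripper_width: 74.8
```

Emit:
jog_arm(
  plan=[0,0,0,0,0,0,0,0,0,0,0,0,0,0,0,0,0,0,0,0,0,0,0,0,0,0,0,0],
  claw=3.5,
)

```text
time_s: 11.8
ee_pos: [559.8, -243.3, 180.6]
ee_rot: [147.0, 89.9, -25.0]
force: [0.6, 0.1, 5.2]
gripper_width: 47.7
```

Emit:
jog_arm(
  plan=[-0.8,0,0,0,-0.8,0,0,0,0,0,0,0,0,0,0,0],
)

```text
time_s: 12.13
ee_pos: [559.4, -243.1, 196.0]
ee_rot: [142.5, 89.9, -29.5]
force: [-0.0, -0.6, -1.0]
gripper_width: 47.9
```

```bash
python3 -c "
from h import *
for i in range(2):
  st=env.state();print(st['ee_pos'].round(1),st['force'].round(2),st['gripper_width'])
  im=env.grab_frame('side')
cv2.imwrite('pics/s9.png',im[:,:,::-1]); crop('pics/s9.png','pics/s9c.png',370,150,100,90,7)
"
```

```text
[ 559.4 -243.1  196. ] [-0.04 -0.63 -0.99] 47.86611869915083
[ 559.2 -243.   195.5] [ 0.7   0.65 -1.9 ] 47.73176233499855
```

View pics/s9c.png

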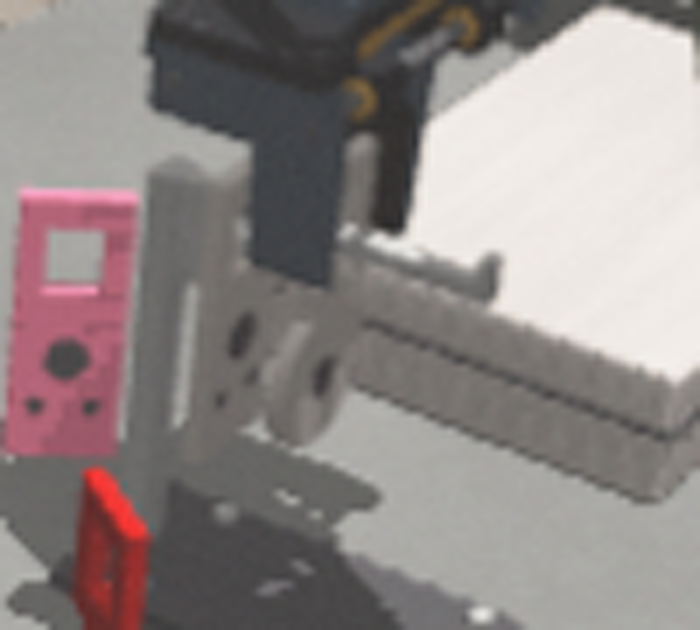

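Emit:
jog_arm(
  plan=[0,0,0.8,0,0,0,1.4,0,0,0,1.4,0,0,0,1.4,0,0,0,1.4,0,0,0,1.4,0,0,0,1.4,0,0,0,1.4,0,0,0,1,0],
)

```text
time_s: 12.98
ee_pos: [442.5, -259.1, 195.2]
ee_rot: [-23.0, 89.9, 165.0]
force: [1.0, 0.5, -0.7]
gripper_width: 47.7
```

```bash
python3 -c "
from h import *
st=env.state();print(st['ee_pos'].round(1),st['force'].round(2),st['gripper_width'])
im=env.grab_frame('side')
cv2.imwrite('pics/s10.png',im[:,:,::-1]); crop('pics/s10.png','pics/s10c.png',370,150,120,100,6)
plan([436,221.3,235],-88.5)
"
```

```text
[ 442.5 -259.1  195.2] [ 0.98  0.46 -0.72] 47.70030015397008
t 13.03 from [ 441.  -259.   195.3] az -82.04 | cm x -3.97 y -48.03 z -0.75 | turn deg 6.46 u 1.077
```

View pics/s10c.png

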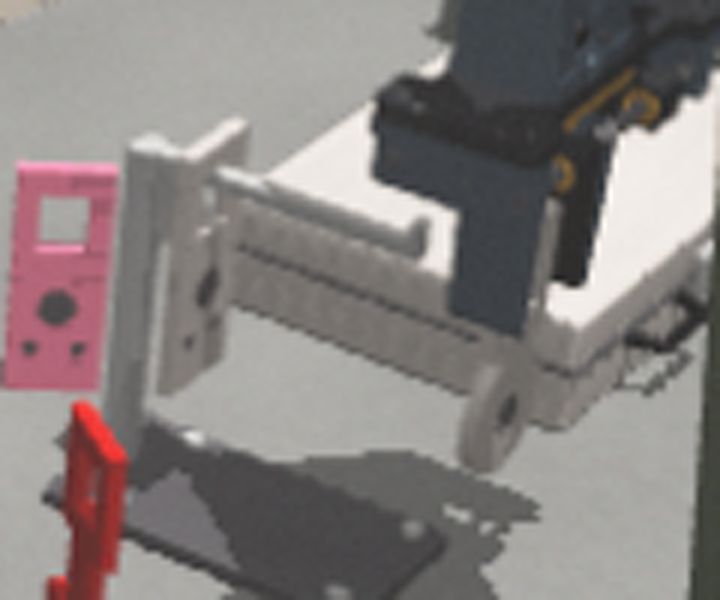

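Disc template is off cleanly. Same transit as before.

Emit:
jog_arm(
  plan=[-2,-0.5,0,0.538,-2,-1.5,0,0.539,0,-2.5,-0.05,0,0,-3.3,-0.05,0,0,-3.6,-0.05,0,0,-3.6,-0.05,0,0,-3.6,-0.05,0,0,-3.6,-0.05,0,0,-3.6,-0.05,0,0,-3.6,-0.05,0,0,-3.6,-0.05,0,0,-3.6,-0.05,0],
)

```text
time_s: 14.03
ee_pos: [437.9, 108.6, 235.6]
ee_rot: [-166.5, 90.0, 15.1]
force: [0.7, -1.0, -1.4]
gripper_width: 48.0
```

Emit:
jog_arm(
  plan=[0,-3.6,-0.1,0,0,-3.6,-0.1,0,0,-2.5,0,0,0,-1.2,0,0,0,-0.6,0,0,0,0,0,0,0,0,0,0],
)

```text
time_s: 14.62
ee_pos: [437.0, 220.9, 235.3]
ee_rot: [73.0, 89.9, -105.5]
force: [-0.5, -0.2, -0.5]
gripper_width: 48.0
```

```bash
python3 -c "
from h import *
plan([436,221.3,195],-88.5)"; python3 snap.py w7
```

```text
t 14.62 from [437.  220.9 235.3] az -88.47 | cm x 4.03 y -0.04 z 0.10 | turn deg 0.03 u 0.005
14.6167 [437.  220.9 235.3] [  72.99   89.94 -105.48] [ 25.5  10.8 100.6  -0.   68.6 114. ] [-0.55 -0.24 -0.54] 47.96990855593277
```

View pics/w7.png

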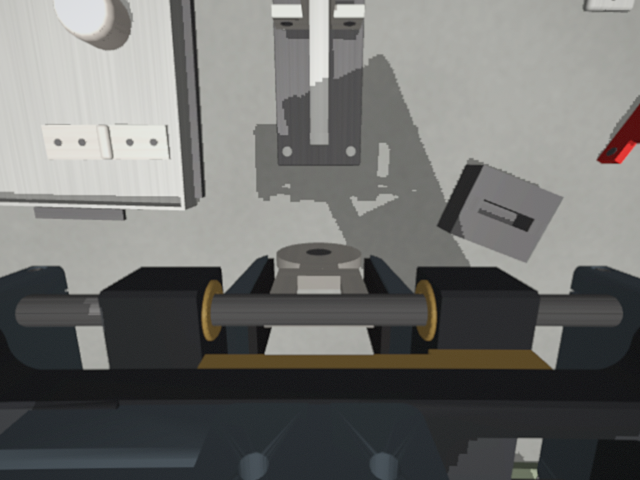

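Emit:
jog_arm(
  plan=[2,-0.03,0,0,1.5,0,0,0,0.5,0,0,0,0,0,-1.5,0,0,0,-2,0,0,0,-1.5,0,0,0,-1,0,0,0,-1,0,0,0,-1,0,0,0,-0.8,0,0,0,0,0],
)

```text
time_s: 15.58
ee_pos: [526.5, 224.4, 195.4]
ee_rot: [-175.1, 89.9, 6.4]
force: [-0.4, -0.0, -0.6]
gripper_width: 47.8
```

```bash
python3 -c "
from h import *
st=env.state();print(st['force'].round(2),st['gripper_width'])
cv2.imwrite('pics/s11.png',env.grab_frame('side')[:,:,::-1]); crop('pics/s11.png','pics/s11c.png',230,190,100,90,7)
plan([570.5,224.8,179],-88.5)"
```

```text
[-0.42 -0.   -0.61] 47.81347387291872
t 15.63 from [525.4 224.3 195.3] az -88.49 | cm x 1.63 y 0.07 z -4.51 | turn deg 0.01 u 0.002
```

View pics/s11c.png

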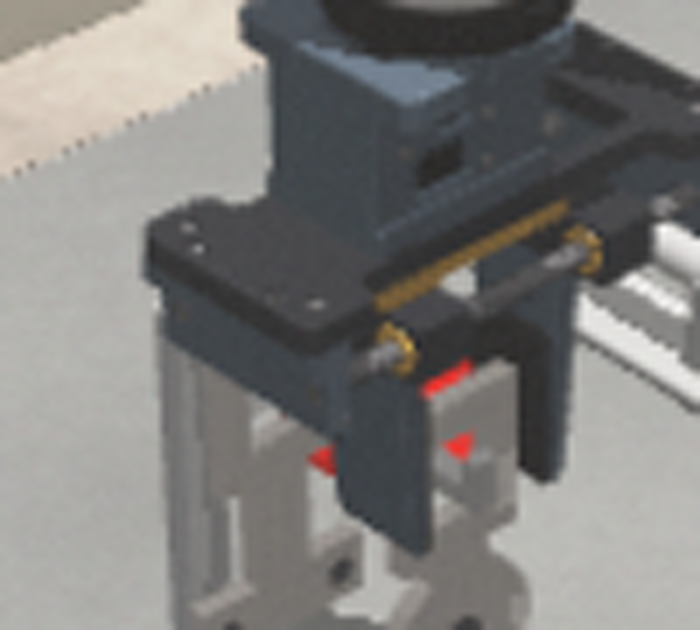

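Emit:
jog_arm(
  plan=[0,0.03,-1,0,0,0.02,-1.2,0,0,0,-1.2,0,0,0,-1,0,0,0,0,0,0.5,0,0,0,0.5,0,0,0,0.4,0,0,0,0.2,0,0,0,0,0,0,0,0,0,0,0],
)

```text
time_s: 16.55
ee_pos: [568.0, 225.0, 180.6]
ee_rot: [29.4, 90.0, -149.1]
force: [-3.6, 0.2, 6.6]
gripper_width: 47.8
```

```bash
python3 -c "
from h import *
st=env.state();print(st['force'].round(2),st['gripper_width'])
cv2.imwrite('pics/s12.png',env.grab_frame('side')[:,:,::-1]); crop('pics/s12.png','pics/s12c.png',230,200,100,90,7)
plan([570.5,224.8,179],-88.5)"
```

```text
[-3.58  0.18  6.6 ] 47.80423410035537
t 16.6 from [568.1 225.  180.6] az -88.44 | cm x 0.16 y 0.03 z -0.24 | turn deg 0.06 u 0.011
```

View pics/s12c.png

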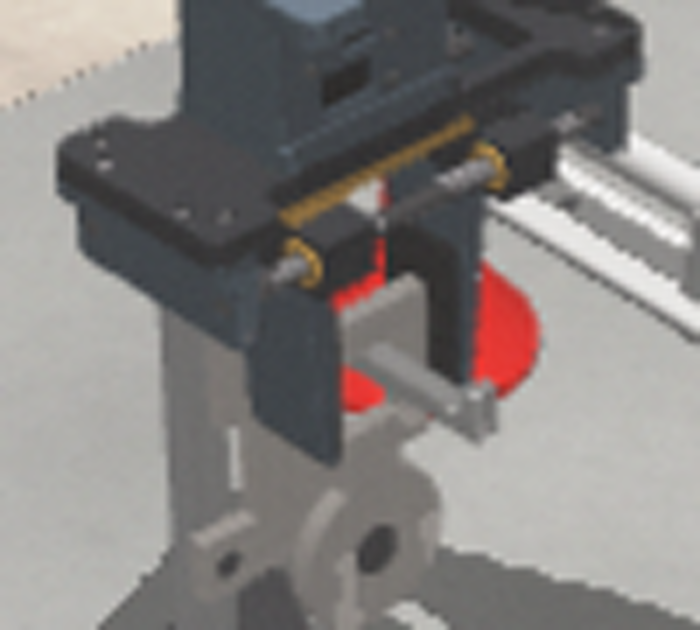

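Emit:
jog_arm(
  plan=[-0.07,0,0,0,0,0,0,0],
)

```text
time_s: 16.77
ee_pos: [568.2, 225.1, 180.6]
ee_rot: [20.5, 90.0, -158.0]
force: [-2.1, -0.7, 5.1]
gripper_width: 47.6
```

Emit:
jog_arm(
  plan=[0,0,0,0,0,0,0,0,0,0,0,0,0,0,0,0,0,0,0,0],
  claw=7.5,
)

```text
time_s: 17.18
ee_pos: [569.0, 225.1, 179.8]
ee_rot: [34.8, 90.0, -143.7]
force: [0.1, -0.9, -0.3]
gripper_width: 74.6
```

Emit:
jog_arm(
  plan=[-1,0,0,0,-2,0,0,0,-2.5,0,0,0,-2,0,0,-0.538,-0.5,0,0,-0.539,0,0,0,0],
)

```text
time_s: 17.68
ee_pos: [570.1, 225.6, 263.3]
ee_rot: [-168.0, 89.7, 20.1]
force: [-0.3, -0.6, -0.3]
gripper_width: 75.3
```

```bash
python3 -c "
from h import *
st=env.state();print(st['force'].round(2),st['gripper_width'])
cv2.imwrite('pics/s13.png',env.grab_frame('side')[:,:,::-1]); crop('pics/s13.png','pics/s13c.png',230,200,100,90,7)
plan([596,-238,260],-82)"
```

```text
[-0.34 -0.61 -0.3 ] 75.27409827975436
t 17.73 from [569.4 225.3 261.6] az -82.06 | cm x 0.16 y 46.25 z 3.81 | turn deg -0.06 u -0.011
```

View pics/s13c.png

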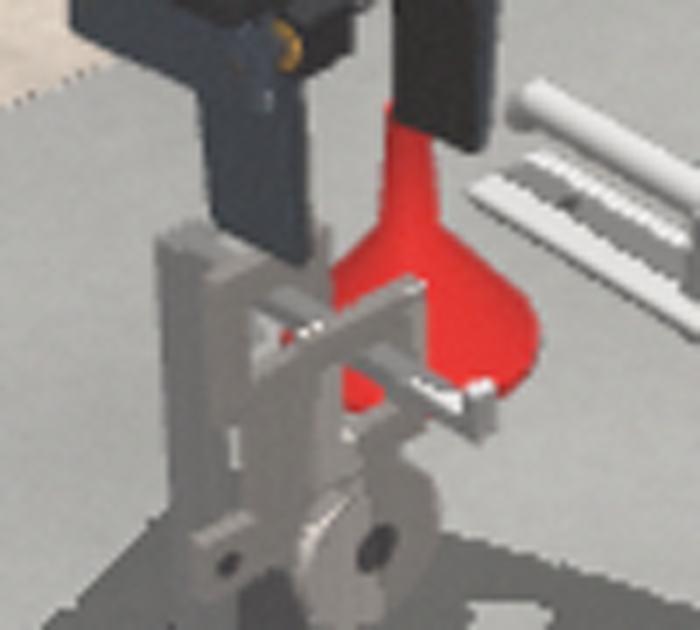

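Both hang freely on the spare hook. Now go to the straight template.

Emit:
jog_arm(
  plan=[0,2.2,0.2,0,0,3.5,0.3,0,0,3.6,0.3,0,0,3.6,0.3,0,0,3.6,0.3,0,0,3.6,0.3,0,0,3.6,0.3,0,0,3.6,0.3,0,0,3.6,0.3,0,0,3.6,0.3,0,0,3.6,0.3,0,0,3.5,0.3,0],
)

```text
time_s: 18.73
ee_pos: [591.6, -193.5, 259.1]
ee_rot: [-24.0, 89.9, 163.9]
force: [0.5, -0.2, -0.6]
gripper_width: 75.4
```

Emit:
jog_arm(
  plan=[0,2.5,0.2,0,0,1.5,0.1,0,0,0,0,0,0,0,0,0],
)

```text
time_s: 19.07
ee_pos: [594.6, -231.5, 259.2]
ee_rot: [-52.8, 89.9, 135.1]
force: [-0.7, 1.6, -0.3]
gripper_width: 74.8
```

```bash
python3 snap.py w8; python3 -c "
from h import *
import pickle
crop('pics/w8.png','pics/w8c.png',270,160,110,110,6)
W=cam('wrist',pickle.load(open('pics/w8.pkl','rb')))
print(proj(W,[[596,-238,194],[592.7,-214.2,194]]))
plan([596,-238,179],-82)"
```

```text
19.0667 [ 594.6 -231.5  259.2] [-52.81  89.87 135.1 ] [-22.3  23.5  78.7   0.   77.9  59.8] [-0.69  1.56 -0.29] 74.75192821188858
[[330.85328362 261.83557918]
 [294.76067871 261.85880792]]
t 19.12 from [ 594.7 -230.7  259.6] az -82.01 | cm x 8.06 y 0.75 z -0.03 | turn deg -0.01 u -0.001
```

View pics/w8c.png

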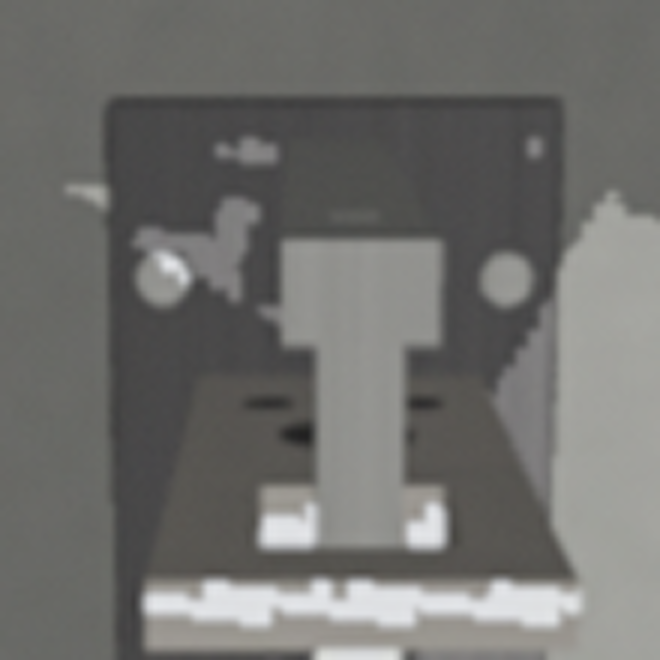

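Emit:
jog_arm(
  plan=[0,0.68,0,0,2.5,0,0,0,2.5,0,0,0,2,0,0,0,1,0,0,0,0,0,0,0],
)

```text
time_s: 19.62
ee_pos: [594.7, -237.0, 177.7]
ee_rot: [-30.9, 89.7, 157.2]
force: [0.3, 0.1, -0.3]
gripper_width: 75.1
```

Emit:
jog_arm(
  plan=[0,0,0,0,0,0,0,0,0,0,0,0,0,0,0,0,0,0,0,0,0,0,0,0,0,0,0,0],
  claw=3.5,
)

```text
time_s: 20.2
ee_pos: [596.4, -238.7, 181.4]
ee_rot: [150.3, 89.9, -21.7]
force: [0.9, 0.6, 5.4]
gripper_width: 47.9
```

Emit:
jog_arm(
  plan=[-0.8,0,0,0,-0.8,0,0,0,0,0,0,0,0,0,0,0],
)

```text
time_s: 20.53
ee_pos: [596.0, -238.6, 196.7]
ee_rot: [143.4, 89.9, -28.6]
force: [-0.1, -0.8, -1.1]
gripper_width: 47.7
```

```bash
python3 -c "
from h import *
for i in range(2):
  st=env.state();print(st['ee_pos'].round(1),st['force'].round(2),st['gripper_width'])
  im=env.grab_frame('side')
cv2.imwrite('pics/s14.png',im[:,:,::-1]); crop('pics/s14.png','pics/s14c.png',370,140,100,90,7)
"
```

```text
[ 596.  -238.6  196.7] [-0.12 -0.79 -1.12] 47.720911435443654
[ 595.7 -238.5  196.1] [ 0.67  0.44 -1.33] 47.64246264245712
```

View pics/s14c.png

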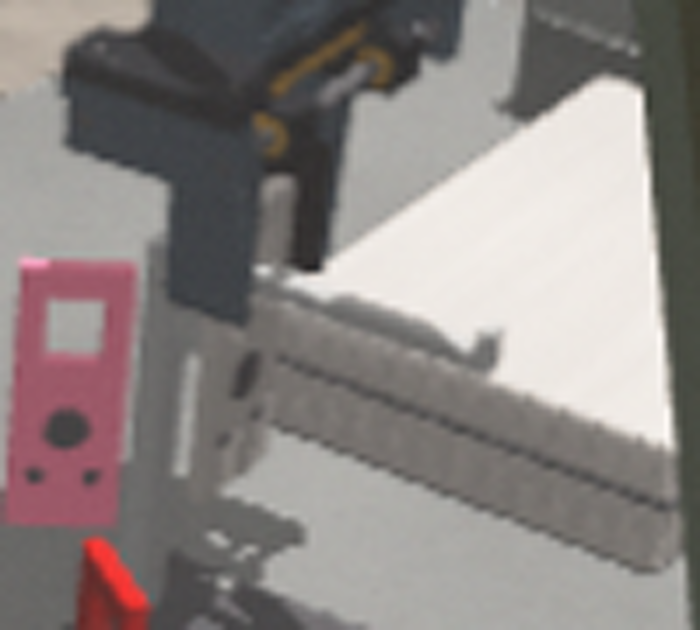

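Emit:
jog_arm(
  plan=[0,0,0.8,0,0,0,1.4,0,0,0,1.5,0,0,0,1.5,0,0,0,1.5,0,0,0,1.5,0,0,0,1.5,0,0,0,1.4,0,0,0,1.4,0,0,0,1.4,0,0,0,1,0,0,0,0,0],
)

```text
time_s: 21.63
ee_pos: [446.0, -259.1, 196.1]
ee_rot: [-21.9, 89.9, 166.1]
force: [-0.2, -0.1, -1.1]
gripper_width: 47.7
```

```bash
python3 -c "
from h import *
st=env.state();print(st['ee_pos'].round(1),st['force'].round(2),st['gripper_width'])
im=env.grab_frame('side')
cv2.imwrite('pics/s15.png',im[:,:,::-1]); crop('pics/s15.png','pics/s15c.png',370,140,120,100,6)
plan([452.5,29.5,215],-109.4)
plan([452.5,29.5,215],-82)
"
```

```text
[ 446.  -259.1  196.1] [-0.17 -0.1  -1.13] 47.6973067008021
t 21.68 from [ 447.4 -259.3  196.3] az -82.06 | cm x -1.87 y -27.41 z 9.11 | turn deg 27.34 u 4.556
t 21.68 from [ 447.4 -259.3  196.3] az -82.06 | cm x -1.87 y -28.53 z -4.52 | turn deg -0.06 u -0.010
```

View pics/s15c.png

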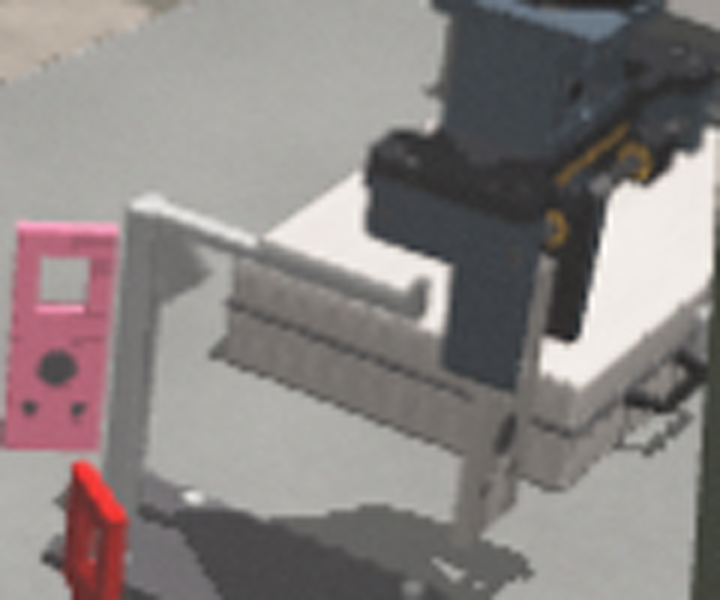

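Emit:
jog_arm(
  plan=[-0.5,-1.5,0.1,0,0,-2.5,0.15,0,0,-3.2,0.15,0,0,-3.3,0.2,0,0,-3.3,0.2,0,0,-3.3,0.2,0,0,-3.3,0.2,0,0,-3.3,0.15,0,0,-3.2,0.15,0,0,-2.5,0.1,0,0,-1.5,0.1,0,0,-0.8,0,0],
)

```text
time_s: 22.68
ee_pos: [386.8, 54.8, 201.5]
ee_rot: [-129.5, 89.9, 58.7]
force: [-0.2, -0.6, -1.0]
gripper_width: 47.7
```

Emit:
jog_arm(
  plan=[0,0,0,0.7,0,0,0,0.8,0,0,0,0.8,0,0,0,0.8,0,0,0,0.8,0,0,0,0.656,0,0,0,0,0,0,0,0],
)

```text
time_s: 23.35
ee_pos: [387.5, 52.4, 201.3]
ee_rot: [-165.1, 90.0, -4.3]
force: [-0.3, 0.3, -1.5]
gripper_width: 48.0
```

```bash
python3 snap.py w9; python3 -c "
from h import *
import pickle
W=cam('wrist',pickle.load(open('pics/w9.pkl','rb')))
print(proj(W,[452.5,29.5,42]))
plan([452.5,29.5,195],-109.4)"
```

```text
23.35 [387.5  52.4 201.3] [-165.05   89.98   -4.29] [  6.    3.4 114.8  -0.   61.8 115.3] [-0.29  0.32 -1.47] 47.96073912447785
[[320.00526616 156.7284933 ]]
t 23.4 from [387.5  52.4 201.2] az -109.24 | cm x 0.62 y 0.00 z -6.89 | turn deg 0.16 u 0.027
```

View pics/w9.png

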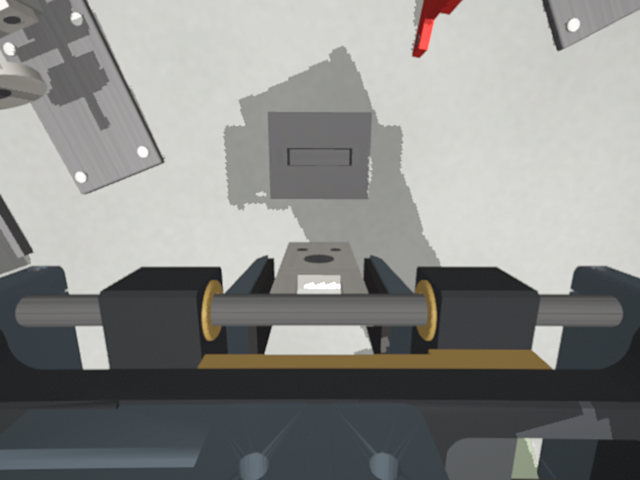

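```bash
python3 -c "
from h import *
import pickle
W=cam('wrist',pickle.load(open('pics/w9.pkl','rb')))
st=pickle.load(open('pics/w9.pkl','rb'));Rt=rot(st['ee_rot'])
for dz in (-4,0,4):
  for dx in (107,109,112): print(dz,dx,proj(W,st['ee_pos']+Rt@np.array([dx,0,dz])).round(1), proj(W,st['ee_pos']+Rt@np.array([dx,24,dz])).round(1))
crop('pics/w9.png','pics/w9c.png',260,100,120,180,4)
a=cv2.imread('pics/w9c.png');cv2.imwrite('pics/w9d.png',a[520:]);cv2.imwrite('pics/w9c.png',a[:440])
"
```

```text
-4 107 [[320.  241.3]] [[350.6 241.2]]
-4 109 [[320.  240.7]] [[350.3 240.6]]
-4 112 [[320.  239.8]] [[350.  239.8]]
0 107 [[320.  246.2]] [[350.5 246.2]]
0 109 [[320.  245.6]] [[350.2 245.5]]
0 112 [[320.  244.6]] [[349.9 244.6]]
4 107 [[320.  251.1]] [[350.3 251.1]]
4 109 [[320.  250.4]] [[350.1 250.4]]
4 112 [[320.  249.5]] [[349.8 249.4]]
```

View pics/w9c.png

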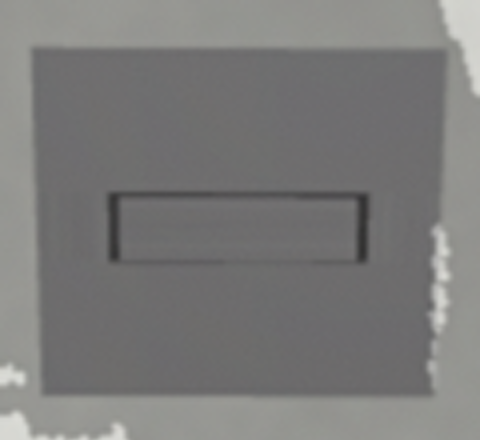

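View pics/w9d.png

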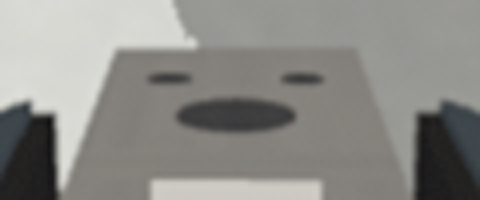

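Emit:
jog_arm(
  plan=[0,0,-1,0.02,0,0.03,-2,0,0,0,-2.2,0,0,0,-1.5,0,0,0,-0.3,0,1.5,0,0,0,1.2,0,0,0,0.3,0,0,0,0,0,0,0],
)

```text
time_s: 24.15
ee_pos: [452.3, 28.7, 170.3]
ee_rot: [22.6, 89.8, -176.9]
force: [-0.5, 0.3, -0.5]
gripper_width: 47.4
```

```bash
python3 snap.py w10; python3 -c "
from h import *
plan([452.5,29.5,122],-109.4)
cv2.imwrite('pics/s16.png',env.grab_frame('side')[:,:,::-1]); crop('pics/s16.png','pics/s16c.png',340,230,80,80,8)"
```

```text
24.15 [452.3  28.7 170.3] [  22.56   89.84 -176.87] [  2.2  10.9 110.7  -0.   58.5 111.6] [-0.48  0.35 -0.55] 47.380585880878606
t 24.2 from [452.9  28.8 171.1] az -109.44 | cm x 4.91 y -0.05 z 0.06 | turn deg -0.04 u -0.006
```

View pics/s16c.png

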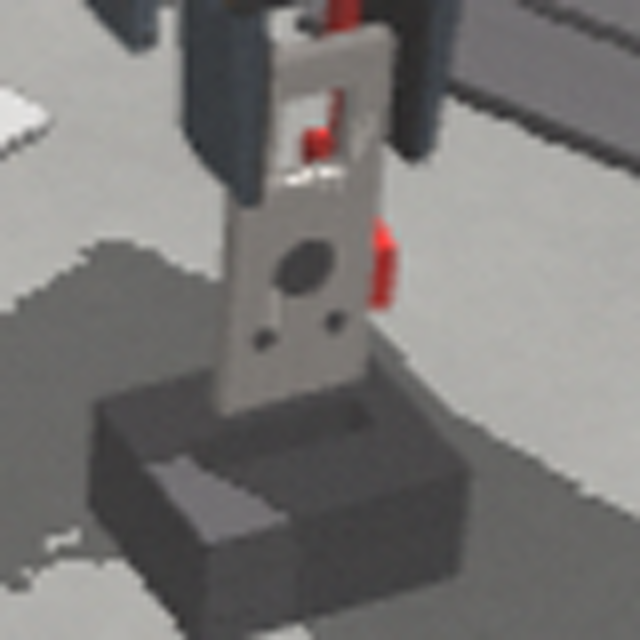

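View pics/w10.png

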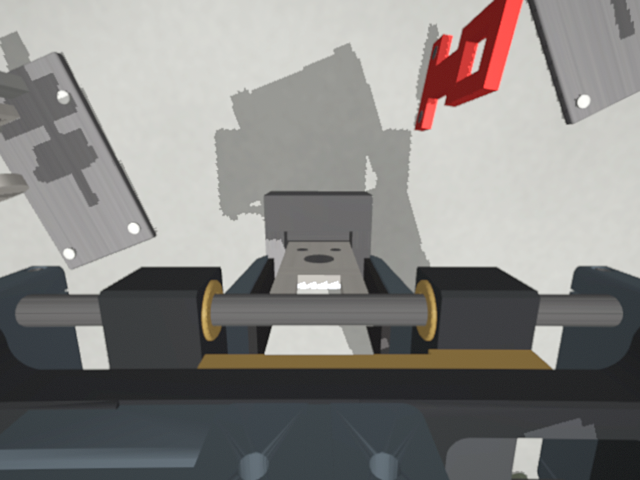

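Emit:
jog_arm(
  plan=[0.8,0,0,0,0.8,0,0,0,0.7,0,0,0,0.4,0,0,0,0,0,0,0],
)

```text
time_s: 24.67
ee_pos: [452.3, 28.8, 142.9]
ee_rot: [23.5, 89.8, -176.0]
force: [-0.4, -0.1, -2.3]
gripper_width: 47.6
```

```bash
python3 snap.py w11; python3 -c "
from h import *
plan([452.5,29.5,122],-109.4)
cv2.imwrite('pics/s17.png',env.grab_frame('side')[:,:,::-1]); crop('pics/s17.png','pics/s17c.png',340,230,80,80,8)"
```

```text
24.6667 [452.3  28.8 142.9] [  23.46   89.85 -175.99] [  2.2  12.7 113.   -0.   54.4 111.6] [-0.42 -0.12 -2.32] 47.581899450057875
t 24.72 from [452.8  28.8 143.5] az -109.45 | cm x 2.15 y -0.06 z 0.05 | turn deg -0.05 u -0.008
```

View pics/s17c.png

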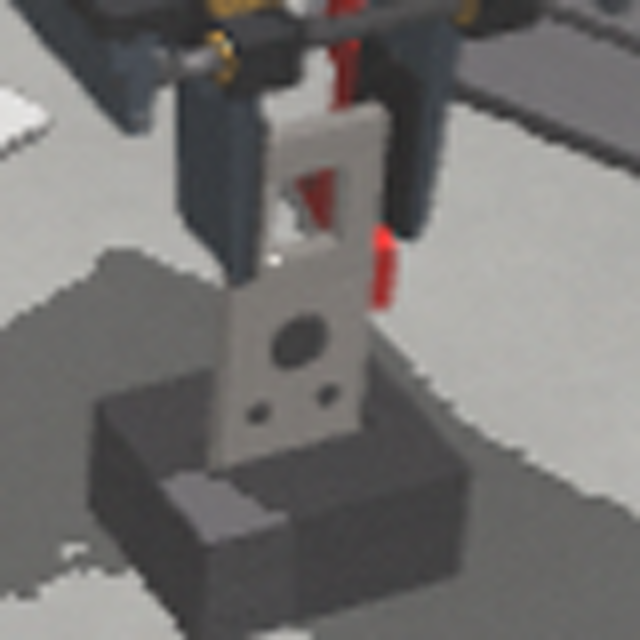

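Emit:
jog_arm(
  plan=[0.6,0,0,0,0.6,0,0,0,0.4,0,0,0,0.2,0,0,0,0,0,0,0],
)

```text
time_s: 25.18
ee_pos: [452.8, 28.7, 125.5]
ee_rot: [25.2, 89.9, -174.2]
force: [-0.7, -0.5, -1.4]
gripper_width: 47.8
```

Emit:
jog_arm(
  plan=[0.15,0,0,0,0,0,0,0],
)

```text
time_s: 25.35
ee_pos: [453.2, 28.8, 124.5]
ee_rot: [91.1, 90.0, -108.3]
force: [0.6, -0.5, -1.4]
gripper_width: 47.6
```

Emit:
jog_arm(
  plan=[0.1,0,0,0,0.05,0,0,0,0,0,0,0],
)

```text
time_s: 25.6
ee_pos: [453.4, 28.8, 123.4]
ee_rot: [-171.2, 90.0, -10.7]
force: [0.1, -0.2, 0.8]
gripper_width: 47.8
```

Emit:
jog_arm(
  plan=[0.1,0,0,0,0,0,0,0,0,0,0,0],
)

```text
time_s: 25.85
ee_pos: [453.6, 28.7, 123.3]
ee_rot: [-169.7, 89.9, -9.1]
force: [-1.5, 0.3, 8.7]
gripper_width: 47.6
```

Emit:
jog_arm(
  plan=[-0.05,0,0,0,0,0,0,0,0,0,0,0,0,0,0,0,0,0,0,0,0,0,0,0,0,0,0,0],
  claw=7,
)

```text
time_s: 26.43
ee_pos: [453.2, 28.8, 122.5]
ee_rot: [53.7, 90.0, -145.7]
force: [0.2, 0.2, 0.4]
gripper_width: 69.9
```

```bash
python3 -c "
from h import *
st=env.state();print(st['force'].round(2),st['gripper_width'])
cv2.imwrite('pics/s18.png',env.grab_frame('side')[:,:,::-1]); crop('pics/s18.png','pics/s18c.png',340,230,80,80,8)"
```

```text
[0.23 0.18 0.39] 69.85683569309836
```

View pics/s18c.png

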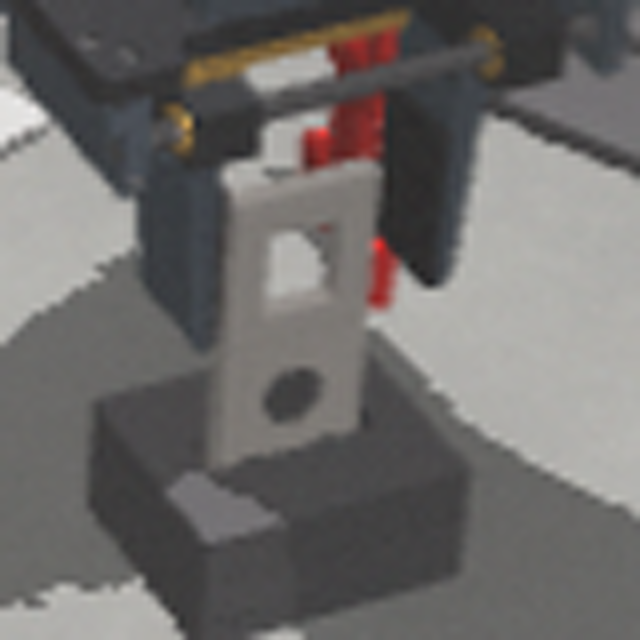

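Standing in the slot; retreat straight up.

Emit:
jog_arm(
  plan=[-0.8,0,0,0,-1.5,0,0,0,-2,0,0,0,-2.5,0,0,0,-2.5,0,0,0,-2.5,0,0,0,-2,0,0,0,-1,0,0,0,0,0,0,0],
)

```text
time_s: 27.23
ee_pos: [454.4, 28.8, 273.2]
ee_rot: [-159.3, 89.7, 1.2]
force: [0.1, 0.2, -0.4]
gripper_width: 70.0
```

Emit:
jog_arm(
  plan=[0,0,2,0,0,0,3,0,0,0,2,0,0,0,0,0],
)

```text
time_s: 27.57
ee_pos: [383.0, 52.6, 269.1]
ee_rot: [19.2, 89.7, 179.8]
force: [0.2, -1.2, -0.0]
gripper_width: 69.9
```

```bash
python3 snap.py w12; python3 -c "
from h import *
import pickle
cv2.imwrite('pics/s19.png',env.grab_frame('side')[:,:,::-1]);cv2.imwrite('pics/t19.png',env.grab_frame('top')[:,:,::-1])
crop('pics/s19.png','pics/s19c.png',220,200,200,120,4)
S=cam('side');W=cam('wrist',pickle.load(open('pics/w12.pkl','rb')))
for z in (136,): print(proj(S,[452.5,29.5,z]),proj(W,[452.5,29.5,z]))"
```

```text
27.5667 [383.   52.6 269.1] [ 19.2   89.7  179.82] [ 6.100e+00 -1.000e-01  1.080e+02  0.000e+00  7.240e+01  1.155e+02] [ 0.24 -1.2  -0.02] 69.86516233179397
[[377.00008902 253.03494153]] [[318.00247523 149.89063298]]
```

View pics/s19c.png

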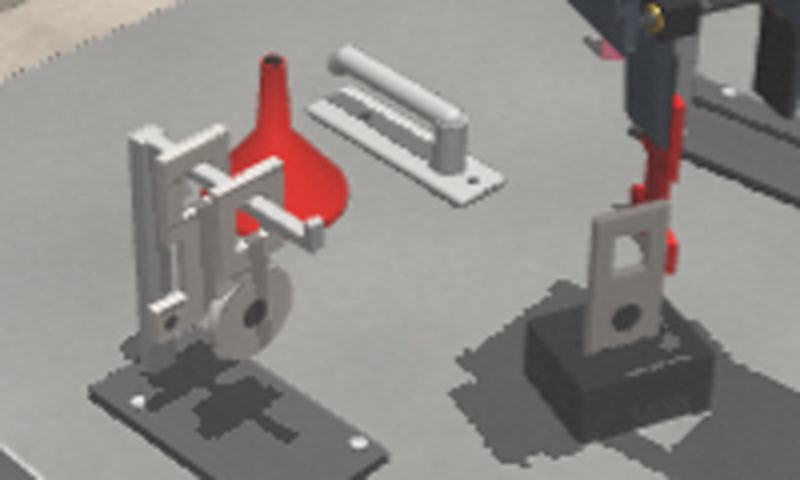

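View pics/t19.png

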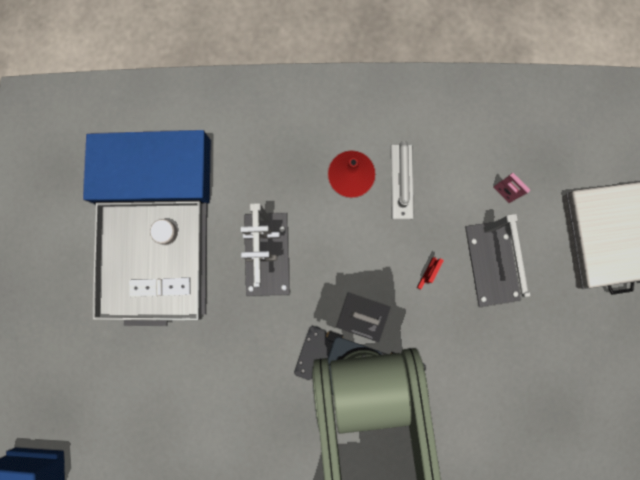

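View pics/w12.png

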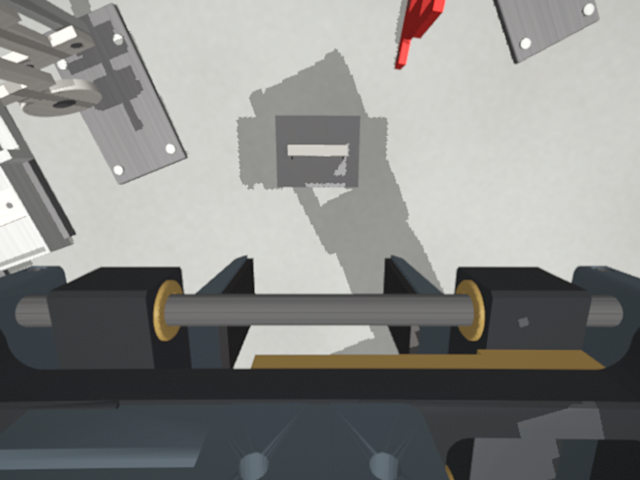

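```bash
python3 -c "
from workcell import env
print(env.state()['time_s']); print(env.job_done())"
```

```text
27.7167
the job is handed in; nothing more can be done
None
```

The job is handed in at 27.7 s of the 67 s allowed. I moved the T template and then the disc template to the spare hook, at about x = +30 and x = -13 mm on its bar. Only after both hung there did I take the straight template off and lower it into the slotted block until it touched the floor of the slot.

The last pictures show:
- **Spare hook:** the T and disc templates hang separately on the bar, with nothing touching them.
- **Slotted block:** the straight template stands upright. Its top is at side pixel (377.5, 253.5), against (377, 253) predicted for fully down, and at wrist pixel (318, 150), as predicted.
- **Other things:** the funnel, handle, tray parts and the red and pink look-alikes sit where they were in the first top picture.

No check failed. The highest contact force I read was about 9 N, when the straight template touched the slot floor. The force was only read at the end of each move, so a brief peak in between would not show. The two-view heights of the template tops came out about 4 mm above the 194 mm implied by the description. I used 194 mm, and the grasps, hanging heights and slot contact agreed with it to within about 2 mm.

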